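# Lock the spring compressor, fit the damper's keeper plate, release

### The job

Fit the keeper to the damper that stands in the bench spring compressor: press the compressor's long handle down until it locks over centre and stays down by itself, slide the slotted keeper plate round the bare damper rod between the spring cap and the end collar and let it lie there, then flick the small release lever on the handle so that the clamp opens right up by its own spring and the damper spring pins the keeper under the collar. Do not disturb the other things on the table.

Things in the scene. Friction and masses are not known exactly. Their poses are not given: they have to be found in the camera images.
- compressor: Bolted-down bench spring compressor with a motor-cycle damper upright in it; handle roughly to the robot's right. Origin: table level, on the damper's axis; x level, from damper to handle; z up. Grey base plate 345 x 84 x 12 mm, x = -50 to +295 mm. A forked jaw presses the spring cap down: prongs at y = +-22 mm (37 mm apart inside), open ends at x = -8 mm. The keeper goes in from -x, moving to +x.
- stem (a point): Centre of the underside of the damper's fixed end collar, on the rod's axis, 118 mm above the table; axes as the compressor's. Rod 11 mm thick; collar 28 mm wide, 11 mm high, a 7 mm hex on top (all ends 18 mm above this point). Below it the spring cap, an aluminium disc 56 mm wide, slides on the rod, pushed up by the spring with 15 to 28 N. Locked, the prongs' tops are 2 mm below this point.
- spring_cap (a joint): How far the spring cap's flat top face is below the end collar, in m: 0 hard up against the collar (start), 0.017 with the compressor locked (a 17 mm gap for the keeper), 0.007 to 0.008 with the keeper pinned.
- clamp_handle (a joint): Handle's angle against the jaw, rad: about 0 wide open (start), grows as the handle is pressed down; dead centre at 0.86, locked against its stop at 0.935. Short of dead centre the springs throw the handle up again.
- handle_end (a point): Top of the black rubber grip (62 mm long, 27 mm wide) at the handle's free end, 28 mm before the end. Open: 272 mm above the table, 227 mm along the compressor's x; locked: 168 mm and 265 mm; between them it moves on an arc about the handle's pin (at x = 83 mm, 148 mm up; it shifts by 13 mm). Pressing it down takes up to about 12 N, most in the first half.
- release_tip (a point): Top of the thumb tab (steel, 34 x 20 mm) of the release lever, 49 mm nearer the damper than handle_end and about 38 mm above the handle; 206 mm up when locked. Pressed down some 20 mm with 3 to 7 N (swinging as far towards handle_end) it pries the lock back over centre; as the finger then goes up, the clamp springs open, the handle following upwards. Do not lean on it when locking.
- release (a joint): Angle of the release lever in the handle, rad: 0 at rest, 0.46 pressed to its stop (the lock is back past centre from about 0.40); returns by itself.
- keeper: Keeper, loose: dark steel plate 75 x 32 x 8 mm, about 50 g, flat on the table to the robot's left. Origin: underside, slot axis (on the rod's axis when seated). x to the slot's open mouth, z up. Slot 14 mm wide from x = -7 mm to the front end at +20 mm, flared to 21 mm there. Tail 18 mm wide, x = -31 to -54 mm: grip here; it stands out past the cap's edge (x = -28 mm) when seated.
- half_ring: Bystander, to be left where it lies: thick half-ring of dull metal, 36 x 55 x 12 mm, also flat on the table near the keeper; origin under its middle
- wrench_10: Bystander, to be left where it lies: small combination spanner, 147 mm
- wrench_12: Bystander, to be left where it lies: longer combination spanner, 167 mm
- starter_motor: Bystander, to be left where it lies: starter motor, 133 x 66 mm, 69 mm high
- piston: Bystander, to be left where it lies: piston, 64 x 72 mm, 50 mm high
- screwdriver: Bystander, to be left where it lies: screwdriver, 190 mm
- scraper: Bystander, to be left where it lies: scraper with a wooden handle, 168 mm

How it is judged:
On the way, in this order (a step that is already met when the one before it is completed fails the run):
1. the handle is locked over centre and stays down with nothing touching the compressor (value of joint clamp_handle above 0.9 rad and value of joint spring_cap above 0.0145 m and contact force between each of the arm, the fingers and compressor below 0.3 N), for 0.3 s.
2. with the compressor still locked, the keeper sits round the rod between cap and collar and has been let go (value of joint clamp_handle above 0.9 rad and horizontal distance between keeper and stem below 0.008 m and z of keeper in the frame of stem between -0.0215 and -0.0055 m and angle between the x axis of keeper and the x axis of stem, either way round below 0.25 rad and contact force between the fingers and keeper below 0.1 N), for 0.2 s.
3. the release lever is pressed home with the keeper in place (value of joint release above 0.25 rad and horizontal distance between keeper and stem below 0.008 m and z of keeper in the frame of stem between -0.0215 and -0.0055 m and angle between the x axis of keeper and the x axis of stem, either way round below 0.25 rad), for 0.02 s.
At the end, for the whole second after the job is handed in: Clamp fully open (handle below 0.15 rad); keeper round the rod within 8 mm of its axis, in line within 0.25 rad, level within 0.12 rad, its underside 5.5 to 10.5 mm below the collar, pinned by the spring cap (cap 5.5 to 9.5 mm below the collar) and at rest (value of joint clamp_handle below 0.15 rad and value of joint spring_cap between 0.0055 and 0.0095 m and horizontal distance between keeper and stem below 0.008 m and z of keeper in the frame of stem between -0.0105 and -0.0055 m and angle between the x axis of keeper and the x axis of stem, either way round below 0.25 rad and angle between keeper's own z axis and vertical below 0.12 rad and linear speed of keeper below 0.02 m/s); the robot touches nothing.
It fails at once if another thing on the table is shifted by more than 40 mm (distance of any of half_ring, wrench_10, wrench_12, starter_motor, piston, screwdriver, scraper from where it was at the start of the episode above 0.04 m).
It also fails if it takes over 72 s, if anything falls off the work surface, if the arm or the gripper's body presses on something with over 40 N, if the wrist force passes 120 N, or if a joint passes its speed limit or range.

### The arm

A 7-joint arm with a two-finger parallel gripper is mounted at the origin on a cart in front of the work surface, level with it; the furniture and walls round the work are solid. World frame = base frame: x ahead of the robot, y to its left, z up, the work surface at z = 0. Lengths are in m, angles in rad, forces in N, time in s.
With the tool pointing down it reaches from about 0.425 to 0.925 m from the base axis. Payload 6.8 kg.
Tool frame: the origin (TCP) lies on the mounting face of the last link; the fingertips stand 173 mm ahead of it and the grasp point (between the pads) lies 155 mm ahead of it; z points along the fingers, y is the direction in which the jaws open and shut (so a half turn about z gives the same grasp; the last joint's range is limited). The gripper opens to 85 mm and grips with 20 to 120 N. Pads are 22 mm wide; open, the fingers measure 114 mm over their backs; the gripper's body (76 mm by 85 mm) begins 54 mm behind the grasp point. The pads swing forward as they close: fully open they stand 13 mm farther back than shut.
Start: joints at [1.043, 0.477, 0.022, 1.555, -0.011, 1.109, -0.083], TCP at [0.275, -0.616, 0.405] pointing down, gripper open.
Joint ranges: [-2.96, 2.96], [-0.34, 2.1], [-1.41, 1.46], [0.24, 2.44], [-1.37, 4.51], [0.17, 1.92], [-2.96, 2.96]. Speed limits (rad/s): [2.39, 2.39, 3.14, 3.14, 3.14, 3.14, 3.14].

### API

Orientations are given as a unit quaternion [w, x, y, z].
In Python, from station import sensors, read_camera, bot gives the robot as it stands. The module is installed in compiled form; this text tells all that it offers.
- The arm moves only by the tool play_rows, never from a script. Its argument "commands" is a list of rows, each a list of 4 numbers: the shift along the tool's x, y, z in m, then the turn about the tool's z in degrees. A call has 1 to 20 rows; each row shifts and turns the commanded pose from where the row before left it, along the tool's axes as they then stand; what a row does not reach is not made up. A row lasts 1/10 s, in which the tool goes at most 50 mm and 8.59 degrees, less where a joint would pass 70% of its speed; a pose out of reach is approached as far as the arm can. A call with a gripper value outside its range is refused whole. "claw" is the finger opening in m, from 0 to 0.0854, set as the call begins (left out, the last holds). The fingers move at their own pace and stop on an object; "force" is the grip in N (left out, the last holds). Time passes only in rows, so rows that do not move let the fingers close. It gives the time, the measured TCP pose, the force and the opening at its end, in the units of the state.
- sensors.get_obs(): the state, without advancing time (a new reading comes with each control period).
- read_camera(name): name is "scene" or "top" or "wrist"; returns a dict with "frame" (384x512x3 uint8, blue, green, red), "depth" (384x512 float32, m along the optical axis (not along the pixel's ray), 0 where there is no reading), "fx", "fy", "cx", "cy" (pixels), "distortion" ([k1, k2, p1, p2, k3] as OpenCV has them; the pictures are not rectified), "rvec" (rotation vector, rad) and "tvec" (3), from world to camera coordinates, as OpenCV has them; the wrist camera has in their place "T_tool_cam" (4x4, takes a point from camera to tool coordinates, whose origin is the TCP and whose axes are the flange's). Camera axes: x right, y down, z forward; pixel columns grow to the right and rows downward; lengths in m; the calibration is good to about 2 mm. A picture is of the moment at which its call begins: read the wrist's pose just before it.
- bot.hand_in(): hands the job in, once; it reports no verdict.
The state is a dict: "t": time; "q": joint angles; "joint_vel": joint speeds; "joint_torque": joint torques, N m; "eef_pos": TCP position; "tool_rot": TCP orientation; "contact_force": force on the tool from outside, world axes, zero at the start; "torque": the same for the moment, N m; "gripper_width": opening from 0.0 (shut) to 1.0 (fully open).
Only numpy, scipy, OpenCV 4.12 (cv2) and the standard library are available. Lean on these libraries where they do the work, as an engineer would, in place of code of your own. Each camera call takes 0.05 s, during which the arm holds its last target.

## Working session

There is one attempt and no reset: what is moved stays moved. The work goes in short steps, Python scripts to look and compute and a tool call to move; the robot and the scene stay as the last step left them, time stands still between calls to the robot, and variables do not carry over. Pictures are saved under pics/ and viewed, and the job is handed in when it is done.

Besides the shell and the picture viewer there is one more tool, called after "Emit:" as name([rows], argument=value, ...), one row to a line, values as JSON. play_rows: Moves the arm, as the interface text tells. Its arguments: {"type":"object","properties":{"commands":{"type":"array"},"claw":{"type":"number"},"force":{"type":"number"}},"required":["commands"]}

```bash
mkdir -p pics; cat > h.py <<'E'
import numpy as np, cv2
from station import sensors, read_camera, bot
from scipy.spatial.transform import Rotation as R
def rot(q): return R.from_quat([q[1],q[2],q[3],q[0]]).as_matrix()
def snap(name,fn):
    o=sensors.get_obs(); c=read_camera(name); cv2.imwrite('pics/'+fn,c['frame'])
    K=np.array([[c['fx'],0,c['cx']],[0,c['fy'],c['cy']],[0,0,1]])
    if name=='wrist':
        T=np.eye(4);T[:3,:3]=rot(o['tool_rot']);T[:3,3]=o['eef_pos'];M=T@np.array(c['T_tool_cam'])
    else:
        r=cv2.Rodrigues(np.array(c['rvec'],float))[0];M=np.eye(4);M[:3,:3]=r.T;M[:3,3]=-r.T@np.array(c['tvec'],float).ravel()
    np.savez('pics/'+fn+'.npz',K=K,M=M,d=np.array(c['distortion'],float),depth=c['depth'],frame=c['frame'])
    return load(fn)
def load(fn): return dict(np.load('pics/'+fn+'.npz'))
def ray(s,uv):
    p=cv2.undistortPoints(np.array(uv,float).reshape(-1,1,2),s['K'],s['d']).reshape(-1,2)
    return s['M'][:3,3],np.c_[p,np.ones(len(p))]@s['M'][:3,:3].T
def onz(s,uv,z):
    o,d=ray(s,uv); return o+d*((z-o[2])/d[:,2])[:,None]
def bydepth(s,uv):
    uv=np.array(uv).reshape(-1,2);o,d=ray(s,uv);z=s['depth'][uv[:,1].astype(int),uv[:,0].astype(int)];return o+d*z[:,None]
def proj(s,P):
    Mi=np.linalg.inv(s['M']); return cv2.projectPoints(np.array(P,float).reshape(-1,1,3),cv2.Rodrigues(Mi[:3,:3])[0],Mi[:3,3],s['K'],s['d'])[0].reshape(-1,2)
def world(s):
    H,W=s['depth'].shape;u,v=np.meshgrid(np.arange(W),np.arange(H));o,d=ray(s,np.c_[u.ravel(),v.ravel()])
    return (o+d*s['depth'].ravel()[:,None]).reshape(H,W,3)
E
python3 - <<'E'
from h import *
print(sensors.get_obs())
for n in('scene','top','wrist'):
    s=snap(n,n+'0.png');print(n,s['M'].round(3).tolist(),s['K'][0,0],(s['depth']>0).mean())
E
```

```text
{'t': 0.0, 'q': array([ 1.04291615,  0.47778737,  0.02236527,  1.5564516 , -0.01154114,
        1.10926942, -0.08314452]), 'joint_vel': array([ 5.91097139e-04, -1.40833150e-03, -7.52635809e-04,  8.89804431e-05,
        5.37160341e-04,  7.03458193e-04, -3.01971446e-05]), 'joint_torque': array([-1.11039011e-03, -5.96442211e+01,  1.60784908e+00, -2.81193978e+01,
        1.24910264e-02,  9.27687564e-03, -8.49998344e-06]), 'eef_pos': array([ 0.27499204, -0.61614582,  0.40373438]), 'tool_rot': array([-8.61461441e-04,  9.78060092e-01,  2.08321043e-01, -2.38391168e-04]), 'contact_force': array([-0.92926893, -0.78663189,  0.24533941]), 'torque': array([-0.02556276, -0.00395629,  0.00996104]), 'gripper_width': 1.0005825076273305}
scene [[-0.835, -0.334, 0.437, -0.017], [-0.55, 0.521, -0.652, 0.743], [-0.01, -0.785, -0.619, 0.874], [0.0, 0.0, 0.0, 1.0]] 371.16848364326034 0.9950103759765625
top [[0.036, -0.975, 0.218, 0.206], [-0.999, -0.034, 0.011, -0.019], [-0.003, -0.218, -0.976, 1.594], [0.0, 0.0, 0.0, 1.0]] 475.11405347652425 0.9960581461588541
wrist [[0.408, -0.873, -0.266, 0.342], [-0.913, -0.391, -0.117, -0.586], [-0.002, 0.29, -0.957, 0.372], [0.0, 0.0, 0.0, 1.0]] 316.1561537767161 0.9959055582682291
```

View pics/top0.png

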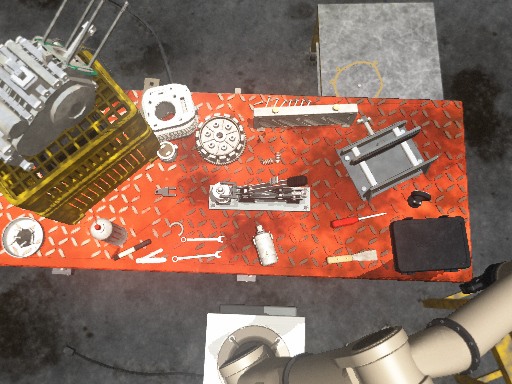

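View pics/scene0.png

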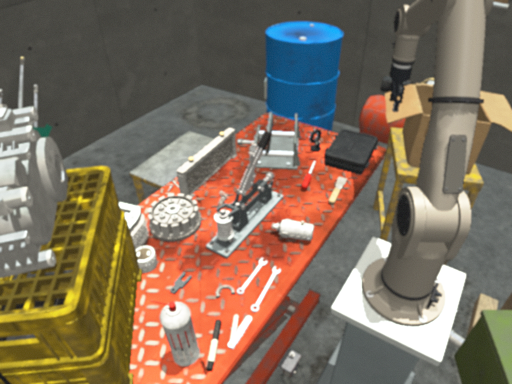

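The top view shows the compressor at about (260,193) with its handle to the right, the keeper near (166,191) and the half-ring near (177,229). I'll zoom in on these.

```bash
python3 - <<'E'
from h import *
t=load('top0.png');s=load('scene0.png')
a=cv2.resize(t['frame'][160:230,140:330],None,fx=4.2,fy=4.2,interpolation=cv2.INTER_CUBIC);cv2.imwrite('pics/z1.png',a)
a=cv2.resize(s['frame'][110:310,150:340],None,fx=3,fy=3,interpolation=cv2.INTER_CUBIC);cv2.imwrite('pics/z2.png',a)
W=world(t)
# base plate grey at z~.012
m=(abs(W[...,2]-.012)<.006)&(W[...,0]>.4)&(W[...,0]<.8)&(abs(W[...,1])<.35)
hsv=cv2.cvtColor(t['frame'],cv2.COLOR_BGR2HSV);m&=hsv[...,1]<60
m=m.astype(np.uint8)
n,l,st,c=cv2.connectedComponentsWithStats(m)
for i in range(1,n):
    if st[i,4]>30: print(st[i],W[l==i].mean(0).round(3))
v=W[170:215,200:320];print(v[...,2].max())
E
```

```text
[340 151  24  49 305] [ 0.638 -0.32   0.01 ]
[209 185 101  27 928] [ 0.514 -0.006  0.012]
[158 187  10   7  32] [0.551 0.333 0.009]
[255 192  24   5  90] [ 0.548 -0.019  0.011]
1.5937368970152985
```

View pics/z1.png

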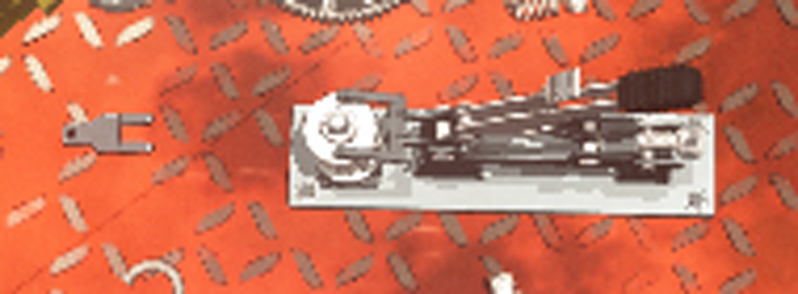

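View pics/z2.png

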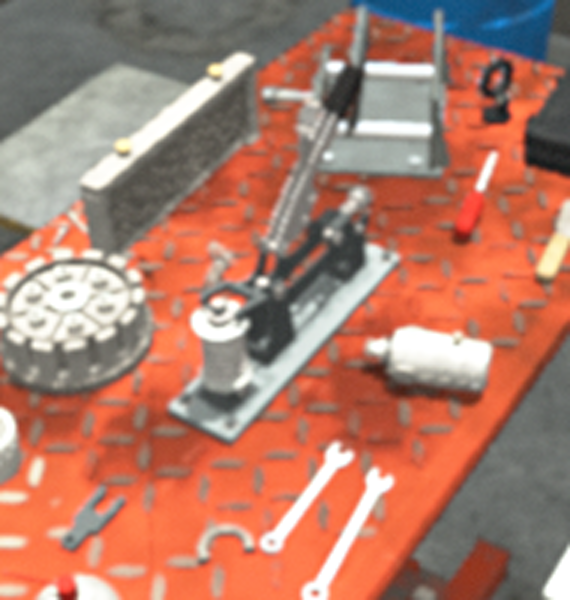

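```bash
python3 - <<'E'
from h import *
t=load('top0.png');s=load('scene0.png')
c=np.array([[289,207],[714,214],[714,113],[291,104]])/4.2+[140,160]
P=onz(t,c-.4,.012);print(P.round(4));print(np.linalg.norm(P-np.roll(P,-1,0),axis=1))
# centroid collar hex top (338,125)/4.2 at z=.136 ; 
for z,uv in((.136,(338,124)),(.272,(662,88)),):
    print(onz(t,np.array([uv])/4.2+[140,160]-.4,z))
# keeper
k=np.array([[62,130],[152,117],[152,149],[120,113],[120,155]])/4.2+[140,160]-.4
print(onz(t,k,.008).round(4))
# scene
S=onz(s,np.array([[170,408],[228,441],[399,258]])/3+[150,110]-.3,.012);print(S)
print(onz(s,np.array([[222,303]])/3+[150,110]-.3,.136))
W=world(t);print(W[185:192,212:236,2].round(3))
E
```

```text
[[ 0.4899  0.1727  0.012 ]
 [ 0.4962 -0.1694  0.012 ]
 [ 0.5796 -0.1683  0.012 ]
 [ 0.5751  0.1761  0.012 ]]
[0.34216189 0.08342193 0.34449254 0.0852704 ]
[[0.53201652 0.12468655 0.136     ]]
[[ 0.53452468 -0.10819397  0.272     ]]
[[0.5477 0.3619 0.008 ]
 [0.5611 0.2894 0.008 ]
 [0.5345 0.2874 0.008 ]
 [0.5636 0.3157 0.008 ]
 [0.5286 0.313  0.008 ]]
[[ 0.56796762  0.17619167  0.012     ]
 [ 0.48957279  0.17885708  0.012     ]
 [ 0.49223183 -0.16441891  0.012     ]]
[[0.5307498 0.1209181 0.136    ]]
[[ 0.014  0.013  0.121  0.116  0.12   0.117  0.118  0.116  0.117  0.116
   0.124  0.12   0.112  0.12   0.118  0.116  0.012  0.015  0.005 -0.016
   0.006  0.128  0.119  0.124]
 [ 0.015  0.119  0.114  0.124  0.117  0.114  0.127  0.132  0.13   0.13
   0.129  0.128  0.123  0.118  0.117  0.116  0.121  0.01   0.016  0.009
   0.02   0.118  0.122  0.12 ]
 [ 0.019  0.115  0.12   0.117  0.121  0.126  0.129  0.14   0.14   0.135
   0.136  0.123  0.114  0.118  0.113  0.116  0.117  0.017  0.007  0.119
   0.122  0.125  0.121  0.121]
 [ 0.023  0.114  0.116  0.119  0.114  0.129  0.14   0.143  0.135  0.145
   0.132  0.127  0.126  0.118  0.111  0.117  0.118  0.114  0.009  0.007
   0.122  0.133  0.123  0.125]
 [ 0.117  0.114  0.12   0.116  0.125  0.131  0.135  0.138  0.136  0.139
   0.138  0.136  0.132  0.122  0.119  0.118  0.116  0.111  0.01   0.017
   0.12   0.13   0.128  0.121]
 [ 0.122  0.114  0.111  0.12   0.127  0.123  0.134  0.14   0.141  0.138
   0.137  0.129  0.128  0.123  0.12   0.117  0.119  0.117  0.015  0.012
   0.126  0.126  0.124  0.123]
 [ 0.117  0.114  0.12   0.121  0.12   0.132  0.129  0.135  0.137  0.138
   0.125  0.133  0.123  0.119  0.111  0.124  0.12   0.12   0.017  0.011
   0.117  0.126  0.131  0.122]]
```

Emit:
play_rows([
  [0, 0, -0.0125, -8.36],
  [0, 0, -0.0125, -8.36],
  [0, 0, -0.0125, -8.36],
  [0, 0, -0.0125, -8.36],
  [0, 0, -0.0125, -8.36],
  [0, 0, -0.0125, -8.36],
  [0, 0, -0.0125, -8.36],
  [0, 0, -0.0125, -8.36],
  [0, 0, 0, 0],
], claw=0, force=60)

```text
t: 1.05
eef_pos: [0.2751, -0.6167, 0.5063]
tool_rot: [0.001, 0.701, 0.713, -0.0]
contact_force: [0.0, -0.2, 0.3]
gripper_width: -0.002
```

```bash
cat >> h.py <<'E'
C0=np.array([.5328,.1246,0]); CX=np.array([.0157,-.9999,0]); CY=np.array([.9999,.0157,0])
def state():
    o=sensors.get_obs();Rm=rot(o['tool_rot']);print('t',round(o['t'],2),'tcp',o['eef_pos'].round(4),'tx',Rm[:,0].round(4),'ty',Rm[:,1].round(4),'tz',Rm[:,2].round(4),'F',o['contact_force'].round(2),'w',round(o['gripper_width'],3));return o,Rm
def comp(p): p=np.asarray(p)-C0; return np.array([p@CX,p@CY,p[2]])
def go(tip,reach=.173):
    "tool shift to put tip (world) there"
    o,Rm=state(); d=np.asarray(tip)-Rm[:,2]*reach-o['eef_pos']; print('tip now',(o['eef_pos']+Rm[:,2]*reach).round(4),'shift',(Rm.T@d).round(4))
E
python3 - <<'E'
from h import *
go(C0+CX*.232+[0,0,.31])
E
```

```text
t 1.05 tcp [ 0.2751 -0.6167  0.5063] tx [-0.0173  0.9998 -0.0024] ty [0.9998 0.0173 0.0015] tz [ 0.0015 -0.0023 -1.    ] F [ 0.02 -0.22  0.32] w -0.002
tip now [ 0.2754 -0.6171  0.3333] shift [0.5052 0.2698 0.0225]
```

Emit:
play_rows([
  [0.015, 0.01, -0.005, 0],
  [0.03, 0.02, -0.005, 0],
  [0.035, 0.02, 0, 0],
  [0.035, 0.02, 0, 0],
  [0.035, 0.02, 0, 0],
  [0.035, 0.02, 0, 0],
  [0.035, 0.02, 0, 0],
  [0.035, 0.02, 0, 0],
  [0.035, 0.02, 0, 0],
  [0.035, 0.02, 0, 0],
  [0.035, 0.02, 0, 0],
  [0.03, 0.02, 0, 0],
  [0.03, 0.02, 0, 0],
  [0.02, 0.02, 0, 0],
  [0, 0, 0, 0],
  [0, 0, 0, 0],
])

```text
t: 2.65
eef_pos: [0.5378, -0.1706, 0.5139]
tool_rot: [-0.001, 0.701, 0.713, -0.0]
contact_force: [-0.7, 0.2, 0.3]
gripper_width: 0.0
```

```bash
python3 - <<'E'
from h import *
go(C0+CX*.232+[0,0,.31])
snap('wrist','w1.png');snap('scene','s1.png');snap('top','t1.png')
E
```

```text
t 2.65 tcp [ 0.5378 -0.1706  0.5139] tx [-1.650e-02  9.999e-01  4.000e-04] ty [ 0.9999  0.0165 -0.0015] tz [-1.5e-03  4.0e-04 -1.0e+00] F [-0.7   0.23  0.26] w 0.0
tip now [ 0.5375 -0.1705  0.3409] shift [0.0631 0.     0.031 ]
```

View pics/w1.png

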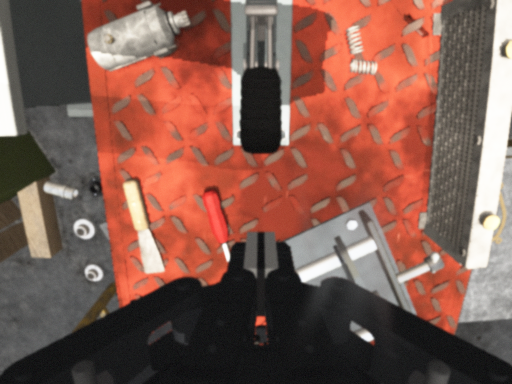

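View pics/s1.png

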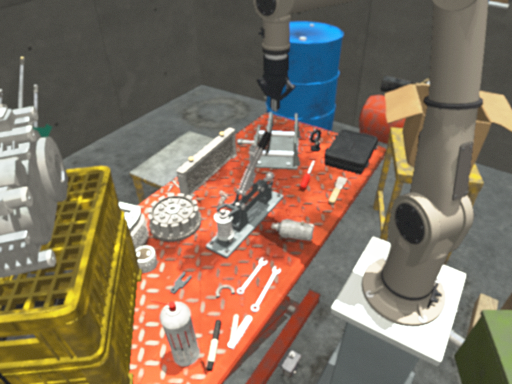

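The wrist picture shows the black grip at about columns 241–282, rows 68–152, and the shut fingertips near (261,235). The two are in line.

```bash
python3 - <<'E'
from h import *
s=load('w1.png');W=world(s)
m=np.zeros((384,512),bool);m[72:150,236:288]=1
m&=(s['frame'].max(2)<50)&(W[...,2]>.2)
P=(W[m]-C0)@np.c_[CX,CY,[0,0,1]]
print(P.min(0),P.max(0),np.median(P,0))
for a in np.arange(.18,.28,.01):
    q=P[abs(P[:,0]-a)<.005]
    if len(q)>5: print(a.round(3),len(q),np.percentile(q[:,1],[2,50,98]).round(4),np.percentile(q[:,2],[50,95]).round(4))
E
```

```text
[ 0.20643038 -0.01317386  0.25234734] [0.25615157 0.01218261 0.48193381] [ 0.23158662 -0.00069693  0.27440402]
0.21 466 [-0.0123 -0.0008  0.0112] [0.2588 0.2616]
0.22 611 [-0.0125 -0.0001  0.0117] [0.2652 0.2698]
0.23 610 [-0.0124 -0.0007  0.0114] [0.2735 0.2766]
0.24 652 [-0.0122 -0.0007  0.0112] [0.2804 0.284 ]
0.25 561 [-0.0121 -0.0007  0.0113] [0.2833 0.2851]
0.26 37 [-0.0112 -0.0007  0.0099] [0.2783 0.2797]
```

Emit:
play_rows([
  [0.02, 0, 0, 0],
  [0.027, 0, 0.01, 0],
  [0.02, 0, 0.01, 0],
  [0, 0, 0.02, 0],
  [0, 0, 0.011, 0],
  [0, 0, 0, 0],
  [0, 0, 0, 0],
])

```text
t: 3.5
eef_pos: [0.5368, -0.1062, 0.464]
tool_rot: [0.0, 0.702, 0.712, -0.0]
contact_force: [0.2, 0.2, 0.5]
gripper_width: 0.001
```

```bash
python3 - <<'E'
from h import *
go(C0+CX*.228+CY*(-.0005)+[0,0,.28])
E
```

```text
t 3.5 tcp [ 0.5368 -0.1062  0.464 ] tx [-1.410e-02  9.999e-01 -2.000e-04] ty [ 9.999e-01  1.410e-02 -1.000e-04] tz [-1.e-04 -2.e-04 -1.e+00] F [0.18 0.24 0.54] w 0.001
tip now [ 0.5368 -0.1062  0.291 ] shift [ 0.0028 -0.0008  0.011 ]
```

Emit:
play_rows([
  [0.003, -0.0008, 0.006, 0],
  [0, 0, 0.005, 0],
  [-0.004, 0, 0.006, 0],
  [-0.004, 0, 0.006, 0],
  [0, 0, 0, 0],
])

```text
t: 4.0
eef_pos: [0.5364, -0.1101, 0.4405]
tool_rot: [-0.0, 0.701, 0.713, 0.001]
contact_force: [-0.6, 2.9, 6.2]
gripper_width: -0.002
```

```bash
python3 - <<'E'
from h import *
o,Rm=state();print(comp(o['eef_pos']+Rm[:,2]*.173))
snap('scene','s2.png')
a=load('s2.png')['frame'][90:290,180:340];cv2.imwrite('pics/s2z.png',cv2.resize(a,None,fx=3,fy=3,interpolation=2))
E
```

```text
t 4.0 tcp [ 0.5364 -0.1101  0.4405] tx [-0.016   0.9999  0.001 ] ty [9.999e-01 1.600e-02 5.000e-04] tz [ 5.e-04  1.e-03 -1.e+00] F [-0.63  2.87  6.22] w -0.002
[ 2.34589200e-01 -4.20951904e-05  2.67511800e-01]
```

View pics/s2z.png

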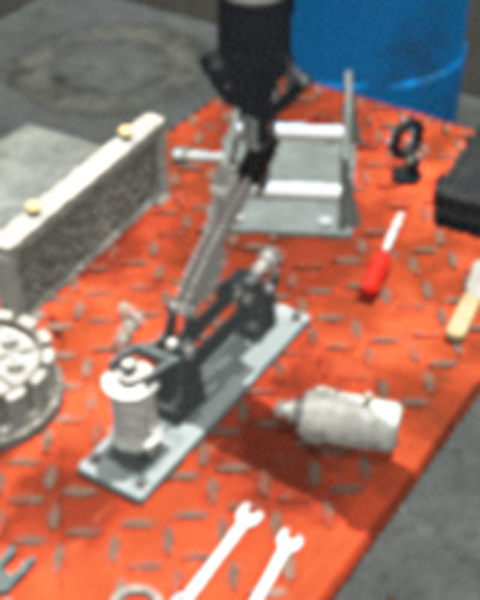

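Emit:
play_rows([
  [-0.0037, 0, 0.006, 0],
  [-0.0037, 0, 0.006, 0],
  [-0.0037, 0, 0.006, 0],
  [-0.0024, 0, 0.006, 0],
  [-0.0024, 0, 0.006, 0],
  [-0.0024, 0, 0.006, 0],
  [-0.0024, 0, 0.006, 0],
  [-0.0024, 0, 0.006, 0],
])

```text
t: 4.85
eef_pos: [0.5367, -0.1321, 0.3928]
tool_rot: [-0.0, 0.701, 0.713, 0.001]
contact_force: [-0.8, 4.2, 3.9]
gripper_width: -0.001
```

Emit:
play_rows([
  [-0.001, 0, 0.006, 0],
  [-0.001, 0, 0.006, 0],
  [-0.001, 0, 0.006, 0],
  [-0.001, 0, 0.006, 0],
  [-0.001, 0, 0.006, 0],
  [0, 0, 0.006, 0],
  [0, 0, 0.006, 0],
  [0, 0, 0.005, 0],
])

```text
t: 5.65
eef_pos: [0.5363, -0.1382, 0.3448]
tool_rot: [-0.0, 0.701, 0.713, -0.0]
contact_force: [-0.1, 0.4, -0.1]
gripper_width: 0.001
```

```bash
python3 - <<'E'
from h import *
o,Rm=state();print(comp(o['eef_pos']+Rm[:,2]*.173))
snap('scene','s3.png');snap('wrist','w3.png')
a=load('s3.png')['frame'][90:290,180:340];cv2.imwrite('pics/s3z.png',cv2.resize(a,None,fx=3,fy=3,interpolation=2))
E
```

```text
t 5.65 tcp [ 0.5363 -0.1382  0.3448] tx [-1.620e-02  9.999e-01  2.000e-04] ty [ 0.9999  0.0162 -0.0011] tz [-1.1e-03  2.0e-04 -1.0e+00] F [-0.09  0.42 -0.11] w 0.001
[ 0.26281568 -0.00085648  0.17178442]
```

View pics/s3z.png

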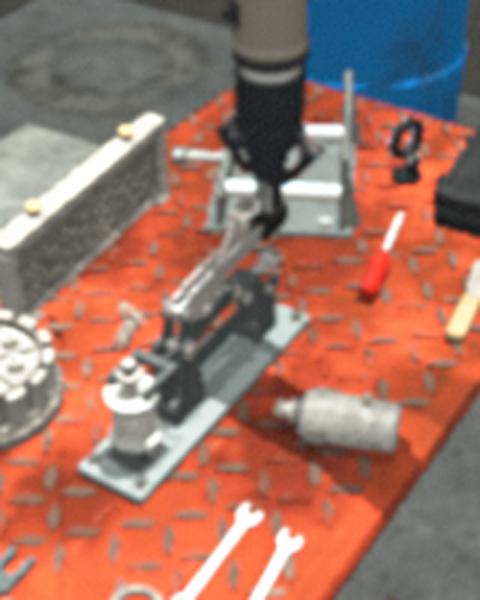

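View pics/w3.png

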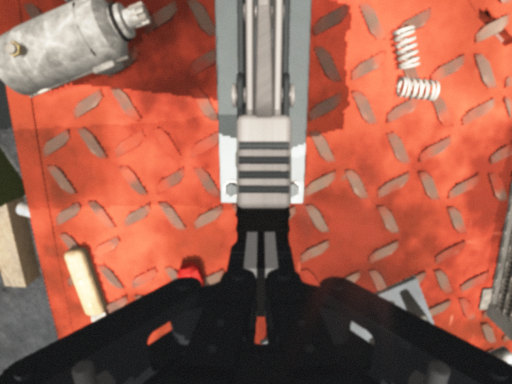

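The scene view shows the handle nearly level and the cap below the collar. The force has dropped to about 0, so it is probably past dead centre. I'll press a few mm more to feel the stop.

Emit:
play_rows([
  [0, 0, 0.003, 0],
  [0, 0, 0.003, 0],
  [0, 0, 0.002, 0],
  [0, 0, 0, 0],
])

```text
t: 6.15
eef_pos: [0.5369, -0.1384, 0.3387]
tool_rot: [0.001, 0.701, 0.713, 0.0]
contact_force: [-2.4, -1.3, 9.5]
gripper_width: -0.004
```

```bash
python3 - <<'E'
from h import *
o,Rm=state();print(comp(o['eef_pos']+Rm[:,2]*.173))
E
```

```text
t 6.15 tcp [ 0.5369 -0.1384  0.3387] tx [-1.590e-02  9.999e-01 -9.000e-04] ty [0.9999 0.0159 0.001 ] tz [ 1.e-03 -9.e-04 -1.e+00] F [-2.4  -1.32  9.5 ] w -0.004
[2.63197647e-01 1.34695842e-04 1.65722747e-01]
```

Emit:
play_rows([
  [0, 0, 0.001, 0],
  [0, 0, -0.005, 0],
  [0, 0, -0.01, 0],
  [-0.003, 0, -0.02, 0],
  [-0.005, 0, -0.03, 0],
  [0, 0, -0.04, 0],
  [0, 0, -0.03, 0],
  [0, 0, 0, 0],
  [0, 0, 0, 0],
])

```text
t: 7.05
eef_pos: [0.5366, -0.1461, 0.4725]
tool_rot: [0.001, 0.701, 0.713, 0.0]
contact_force: [-0.6, -0.5, -0.4]
gripper_width: -0.001
```

```bash
python3 - <<'E'
from h import *
o,Rm=state();print(comp(o['eef_pos']+Rm[:,2]*.173))
snap('scene','s4.png');snap('wrist','w4.png')
a=load('s4.png')['frame'][90:290,180:340];cv2.imwrite('pics/s4z.png',cv2.resize(a,None,fx=3,fy=3,interpolation=2))
tl=np.array([.5478,.350,.0]); go(tl+[0,0,.33])
E
```

```text
t 7.05 tcp [ 0.5366 -0.1461  0.4725] tx [-1.630e-02  9.999e-01 -7.000e-04] ty [0.9999 0.0163 0.0015] tz [ 1.5e-03 -6.0e-04 -1.0e+00] F [-0.58 -0.47 -0.36] w -0.001
[ 2.70824414e-01 -1.49607610e-04  2.99508718e-01]
t 7.15 tcp [ 0.5363 -0.1462  0.4707] tx [-1.630e-02  9.999e-01  3.000e-04] ty [ 0.9999  0.0163 -0.0018] tz [-1.8e-03  3.0e-04 -1.0e+00] F [0.28 0.29 0.44] w 0.002
tip now [ 0.536  -0.1462  0.2977] shift [ 0.4959  0.0199 -0.0322]
```

View pics/s4z.png

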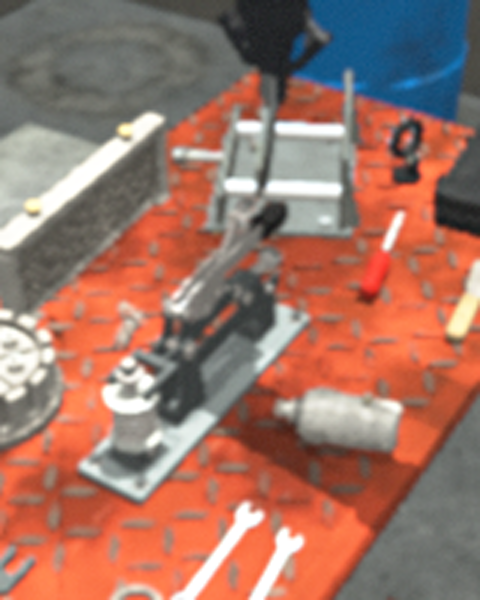

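View pics/w4.png

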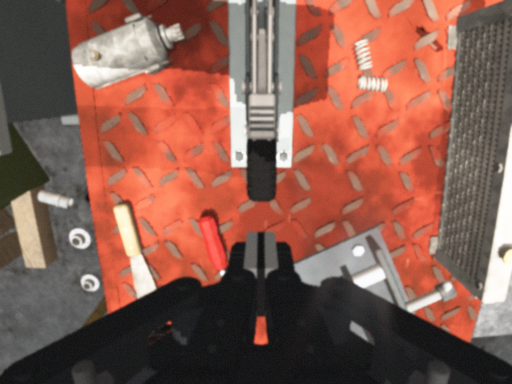

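The handle has stayed down, with the grip near (265,215) in the crop. On the way to the keeper I'll stop to see the damper from above.

Emit:
play_rows([
  [0.015, 0, -0.01, 0],
  [0.03, 0, 0, 0],
  [0.04, 0, 0, 0],
  [0.045, 0, 0, 0],
  [0.04, 0, 0, 0],
  [0.025, 0, 0, 0],
  [0.015, 0, 0, 0],
  [0, 0, 0, 0],
  [0, 0, 0, 0],
], claw=0.04)

```text
t: 8.05
eef_pos: [0.5331, 0.064, 0.4815]
tool_rot: [-0.0, 0.701, 0.713, -0.0]
contact_force: [0.2, -0.4, 0.1]
gripper_width: 0.465
```

```bash
python3 - <<'E'
from h import *
snap('wrist','w5.png'); go([.5478,.28,.25])
E
```

```text
t 8.1 tcp [0.5333 0.0631 0.4815] tx [-1.550e-02  9.999e-01 -5.000e-04] ty [ 9.999e-01  1.550e-02 -6.000e-04] tz [-6.e-04 -5.e-04 -1.e+00] F [ 0.67 -0.39  0.55] w 0.469
tip now [0.5332 0.063  0.3085] shift [0.2168 0.018  0.0584]
```

View pics/w5.png

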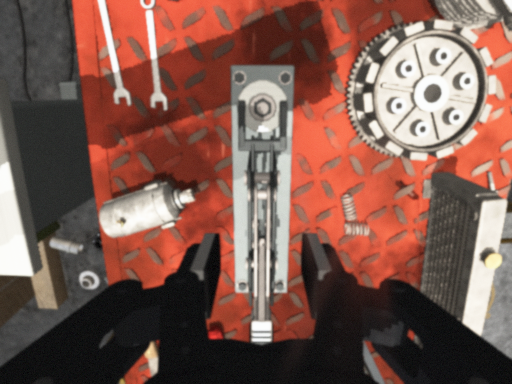

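```bash
python3 - <<'E'
from h import *
s=load('w5.png')
cv2.imwrite('pics/w5z.png',cv2.resize(s['frame'][55:165,215:310],None,fx=6,fy=5.4,interpolation=2))
print(onz(s,[[262,107]],.136))
P=onz(s,[[232.5,66.5],[293.5,66.5],[237,292],[288,292]],.012);print(P)
E
```

```text
[[0.53276184 0.12598071 0.136     ]]
[[ 0.49375437  0.17242276  0.012     ]
 [ 0.57334985  0.17386333  0.012     ]
 [ 0.49841935 -0.1682483   0.012     ]
 [ 0.58078794 -0.16671575  0.012     ]]
```

View pics/w5z.png

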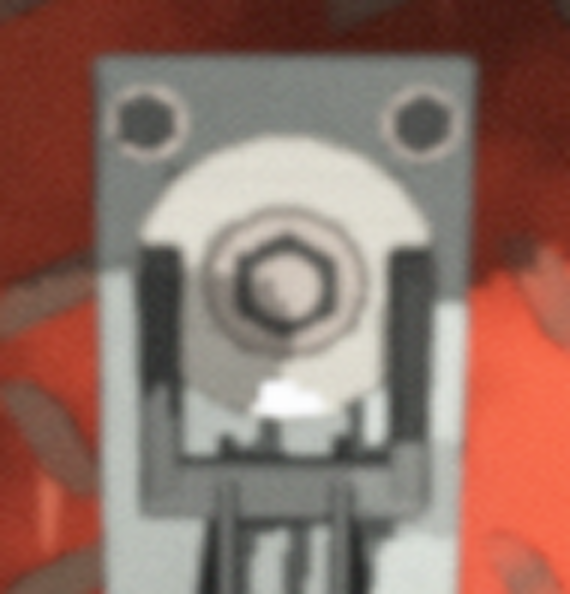

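Emit:
play_rows([
  [0.02, 0, 0, 0],
  [0.04, 0, 0, 0],
  [0.04, 0.009, 0, 0],
  [0.04, 0.009, 0, 0],
  [0.04, 0, 0.01, 0],
  [0.025, 0, 0.02, 0],
  [0.01, 0, 0.01, 0],
  [0, 0, 0, 0],
  [0, 0, 0, 0],
])

```text
t: 9.0
eef_pos: [0.5487, 0.2771, 0.4418]
tool_rot: [0.0, 0.702, 0.712, -0.0]
contact_force: [0.6, -0.2, 0.0]
gripper_width: 0.468
```

```bash
python3 - <<'E'
from h import *
snap('wrist','w6.png'); state()
E
```

```text
t 9.05 tcp [0.5488 0.277  0.4423] tx [-1.320e-02  9.999e-01 -9.000e-04] ty [9.999e-01 1.320e-02 9.000e-04] tz [ 1.e-03 -9.e-04 -1.e+00] F [-0.42 -0.98  0.74] w 0.467
```

View pics/w6.png

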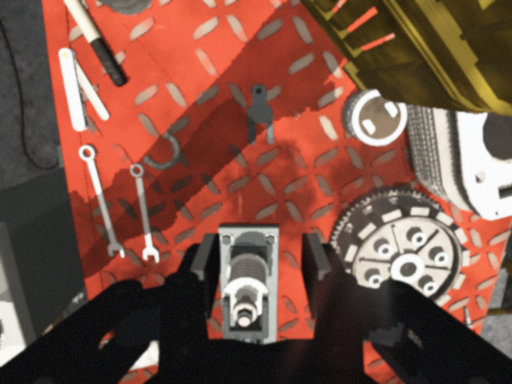

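The wrist view shows the locked fork (collar at about (262,107) in the earlier picture) and the keeper at about (262,112), with its tail up (+y) and its mouth towards the compressor.

```bash
python3 - <<'E'
from h import *
s=load('w6.png');hsv=cv2.cvtColor(s['frame'],cv2.COLOR_BGR2HSV)
m=((hsv[...,1]<90)).astype(np.uint8);r=np.zeros_like(m);r[75:160,235:290]=1;m&=r
n,l,st,c=cv2.connectedComponentsWithStats(m);i=1+np.argmax(st[1:,4]);print(st[i])
k=(l==i);v,u=np.nonzero(k);P=onz(s,np.c_[u,v],.008)[:,:2]
box=cv2.minAreaRect((P*1000).astype(np.float32));print(box);print(cv2.boxPoints(box))
big=cv2.resize(s['frame'][70:160,220:300],None,fx=6,fy=6,interpolation=2);cv2.imwrite('pics/w6z.png',big)
# tail mid & prong mid by y bands
for y in np.arange(P[:,1].min(),P[:,1].max(),.006):
    q=P[abs(P[:,1]-y)<.003,0];print(y.round(4),q.min().round(4),q.max().round(4),((q.min()+q.max())/2).round(4))
E
```

```text
[ 247   85   32   60 1052]
((548.0933837890625, 324.91510009765625), (73.22535705566406, 35.323246002197266), 84.68451690673828)
[[527.1159  290.09604]
 [562.2873  286.8237 ]
 [569.07086 359.73416]
 [533.8995  363.0065 ]]
0.2893 0.5334 0.5627 0.548
0.2953 0.5334 0.5626 0.548
0.3013 0.5333 0.5625 0.5479
0.3073 0.5321 0.5623 0.5472
0.3133 0.532 0.5622 0.5471
0.3193 0.532 0.5608 0.5464
0.3253 0.5307 0.5606 0.5457
0.3313 0.5307 0.5605 0.5456
0.3373 0.5332 0.5592 0.5462
0.3433 0.5368 0.5577 0.5473
0.3493 0.5368 0.5661 0.5514
0.3553 0.5367 0.5685 0.5526
0.3613 0.5367 0.5659 0.5513
```

View pics/w6z.png

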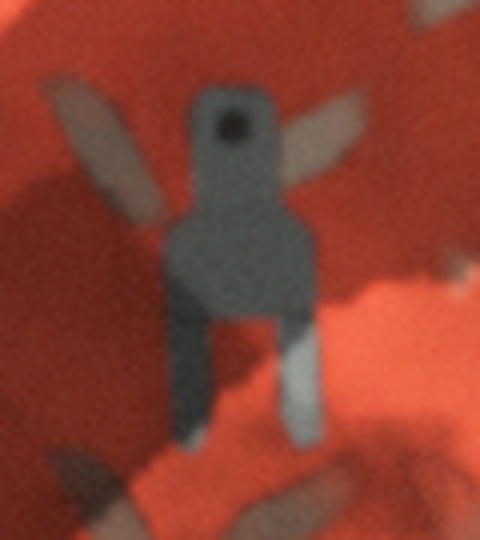

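```bash
python3 - <<'E'
from h import *
s=load('w6.png')
P=onz(s,np.array([[235,90],[235,150],[241,260],[248.5,440],[190,150],[280,150]])/6+[220,70]-.42,.008);print(P.round(4))
d=P[3]-P[0];d/=np.linalg.norm(d);print(d, np.degrees(np.arctan2(d[0],-d[1])),np.degrees(np.arctan2(CX[0],-CX[1])))
mouth=P[3];tail=mouth-d*.063;print('grasp',tail,'origin',mouth-d*.02)
go([tail[0],tail[1],.05])
E
```

```text
[[0.5449 0.3619 0.008 ]
 [0.545  0.3502 0.008 ]
 [0.5466 0.3282 0.008 ]
 [0.5487 0.2908 0.008 ]
 [0.5359 0.35   0.008 ]
 [0.5542 0.3503 0.008 ]]
[ 0.05314838 -0.99858663  0.        ] 3.0466134923696733 0.8995597809705685
grasp [0.54531948 0.35375344 0.008     ] origin [0.54760486 0.31081421 0.008     ]
t 9.05 tcp [0.5488 0.277  0.4423] tx [-1.320e-02  9.999e-01 -9.000e-04] ty [9.999e-01 1.320e-02 9.000e-04] tz [ 1.e-03 -9.e-04 -1.e+00] F [-0.42 -0.98  0.74] w 0.467
tip now [0.549  0.2768 0.2693] shift [ 0.0772 -0.0029  0.2192]
```

Emit:
play_rows([
  [0.02, -0.0035, 0.02, -2.2],
  [0.03, 0, 0.03, 0],
  [0.0255, 0, 0.04, 0],
  [0, 0, 0.045, 0],
  [0, 0, 0.045, 0],
  [0, 0, 0.035, 0],
  [0, 0, 0.02, 0],
  [0, 0, 0, 0],
  [0, 0, 0, 0],
])

```text
t: 9.95
eef_pos: [0.5422, 0.3536, 0.208]
tool_rot: [0.0, 0.688, 0.725, 0.001]
contact_force: [-0.4, -0.5, 0.3]
gripper_width: 0.466
```

```bash
python3 - <<'E'
from h import *
snap('wrist','w7.png'); go([.5454,.3523,.002])
E
```

```text
t 10.0 tcp [0.5422 0.3541 0.2087] tx [-0.053   0.9986  0.0012] ty [0.9986 0.053  0.0027] tz [ 0.0026  0.0013 -1.    ] F [-0.14  0.9   0.77] w 0.47
tip now [0.5427 0.3543 0.0357] shift [-0.0022  0.0025  0.0337]
```

View pics/w7.png

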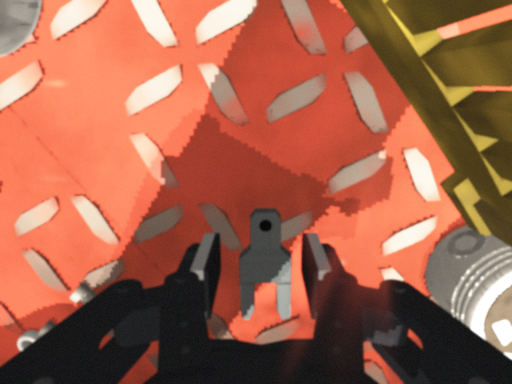

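```bash
python3 - <<'E'
from h import *
s=load('w7.png')
print(onz(s,[[265,208.5],[250.5,225],[280.5,225],[265,225],[241,310],[291.5,315]],.008).round(4))
print(proj(s,[[.5454,.3523,.008]]))
E
```

```text
[[0.5441 0.3655 0.008 ]
 [0.5363 0.355  0.008 ]
 [0.5536 0.3559 0.008 ]
 [0.5447 0.3554 0.008 ]
 [0.5328 0.2963 0.008 ]
 [0.5651 0.2941 0.008 ]]
[[265.96863072 230.08578822]]
```

Emit:
play_rows([
  [0, 0.0022, 0.015, 0],
  [0, 0, 0.01, 0],
  [0, 0, 0.008, 0],
  [0, 0, 0, 0],
])

```text
t: 10.4
eef_pos: [0.5431, 0.3544, 0.1727]
tool_rot: [-0.0, 0.688, 0.726, -0.0]
contact_force: [0.6, 0.5, 0.7]
gripper_width: 0.469
```

Emit:
play_rows([
  [0, 0, 0, 0],
  [0, 0, 0, 0],
  [0, 0, 0, 0],
  [0, 0, 0, 0],
  [0, 0, 0, 0],
  [0, 0, 0, 0],
], claw=0, force=60)

```text
t: 11.0
eef_pos: [0.5432, 0.3547, 0.1741]
tool_rot: [0.0, 0.688, 0.726, 0.0]
contact_force: [-0.0, 0.3, 4.0]
gripper_width: 0.183
```

```bash
python3 - <<'E'
from h import *
snap('wrist','w8.png'); go([.5454,.3543,.002])
E
```

```text
t 11.05 tcp [0.5432 0.3548 0.1741] tx [-5.470e-02  9.985e-01  5.000e-04] ty [9.985e-01 5.470e-02 5.000e-04] tz [ 5.e-04  5.e-04 -1.e+00] F [0.02 0.23 4.74] w 0.183
tip now [0.5433 0.3548 0.0011] shift [-0.0007  0.002  -0.0009]
```

View pics/w8.png

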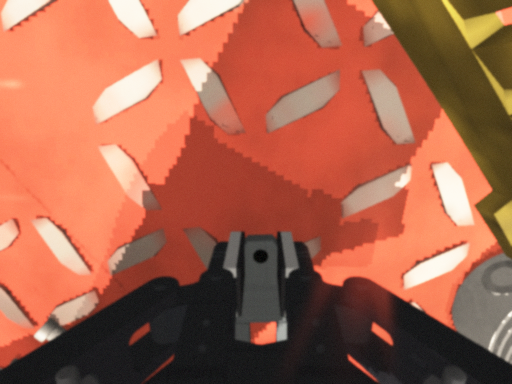

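The keeper is held by the tail. Next I'll lift it and carry it to a point just short of the damper.

Emit:
play_rows([
  [0, 0, -0.005, 0],
  [0, 0, -0.015, 0],
  [0, 0, -0.03, 0],
  [0, 0, -0.03, 0],
  [0, 0, -0.0265, 0],
  [-0.01, 0, 0, 2.2],
  [-0.025, 0, 0, 0],
  [-0.03, 0, 0, 0],
  [-0.025, 0, 0, 0],
  [-0.015, 0, 0, 0],
  [0, 0, 0, 0],
  [0, 0, 0, 0],
])

```text
t: 12.25
eef_pos: [0.5451, 0.2502, 0.2804]
tool_rot: [-0.0, 0.701, 0.713, 0.0]
contact_force: [0.0, -0.0, 0.3]
gripper_width: 0.183
```

```bash
python3 - <<'E'
from h import *
snap('wrist','w9.png');snap('scene','s9.png'); go([.5314,.2291,.1055],.174)
a=load('s9.png')['frame'][150:300,130:280];cv2.imwrite('pics/s9z.png',cv2.resize(a,None,fx=4,fy=4,interpolation=2))
E
```

```text
t 12.35 tcp [0.5448 0.2513 0.2804] tx [-0.0182  0.9998  0.0015] ty [9.998e-01 1.820e-02 1.000e-04] tz [ 1.0e-04  1.5e-03 -1.0e+00] F [ 0.12  0.79 -0.13] w 0.181
tip now [0.5449 0.2515 0.1064] shift [-0.0222 -0.0139  0.0009]
```

View pics/w9.png

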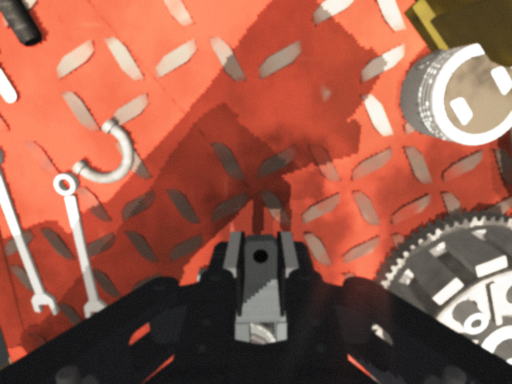

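View pics/s9z.png

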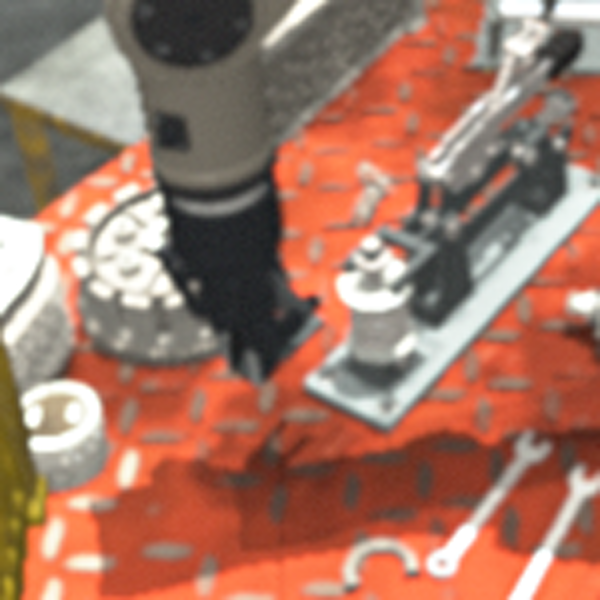

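```bash
python3 - <<'E'
from h import *
s=load('w9.png');o=sensors.get_obs();Rm=rot(o['tool_rot']);
z=o['eef_pos'][2]-.166
cv2.imwrite('pics/w9z.png',cv2.resize(s['frame'][225:350,200:325],None,fx=4.8,fy=4.8,interpolation=2))
for uv in ([260.5,236],[236,320],[287,320],[236,338],[287,338]):
    P=onz(s,[uv],z)[0];print(uv,(Rm.T@(P-o['eef_pos'])).round(4))
E
```

```text
[260.5, 236] [ 0.0096 -0.      0.166 ]
[236, 320] [-0.0376 -0.0126  0.1659]
[287, 320] [-0.0377  0.0135  0.1659]
[236, 338] [-0.0492 -0.013   0.1659]
[287, 338] [-0.0492  0.0138  0.1659]
```

View pics/w9z.png

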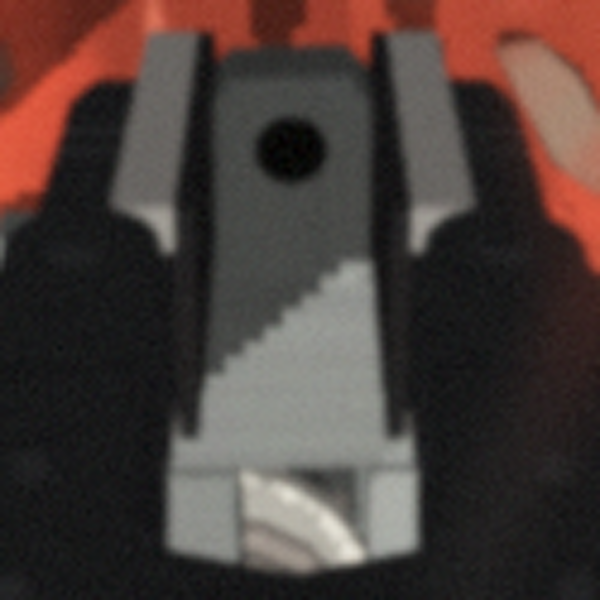

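```bash
python3 - <<'E'
from h import *
s=load('w9.png');o=sensors.get_obs();Rm=rot(o['tool_rot']);
def f(uvz,zt):
    P=onz(s,np.array(uvz,float).reshape(-1,2)/4.8+[200,225]-.4,o['eef_pos'][2]-zt);print(((P-o['eef_pos'])@Rm).round(4).tolist())
f([[290,80],[215,85],[370,85],[210,370],[380,370],[240,467],[368,467],[304,467],[168,467],[420,467]],.166)
f([[290,47]],.174)
D=s['depth'];print(D[240:345:10,261])
W=world(s);L=((W-o['eef_pos'])@Rm);print(L[240:322:8,255:268:6].round(4)[...,[0,2]].tolist())
E
```

```text
[[0.0069, -0.0003, 0.166], [0.0064, -0.0076, 0.166], [0.0064, 0.0075, 0.166], [-0.0265, -0.0087, 0.166], [-0.0265, 0.009, 0.166], [-0.0388, -0.0057, 0.1659], [-0.0388, 0.008, 0.1659], [-0.0388, 0.0011, 0.1659], [-0.0388, -0.0134, 0.1659], [-0.0388, 0.0135, 0.1659]]
[[0.0067, -0.0003, 0.174]]
[0.14978229 0.14992867 0.15178685 0.15245357 0.15605596 0.15610206
 0.15840481 0.1604393  0.16158089 0.24624856 0.24015148]
[[[0.0066, 0.1679], [0.0063, 0.1685], [0.0066, 0.168]], [[0.0026, 0.1676], [0.0027, 0.1674], [0.0027, 0.1674]], [[-0.0015, 0.1672], [-0.001, 0.1665], [-0.0013, 0.167]], [[-0.0061, 0.1678], [-0.0054, 0.1666], [-0.0055, 0.1667]], [[-0.01, 0.167], [-0.01, 0.1669], [-0.0101, 0.167]], [[-0.0148, 0.1674], [-0.0155, 0.1685], [-0.0143, 0.1666]], [[-0.02, 0.1683], [-0.0192, 0.167], [-0.0192, 0.167]], [[-0.0244, 0.1677], [-0.024, 0.1672], [-0.0242, 0.1675]], [[-0.0286, 0.1669], [-0.0289, 0.1674], [-0.0296, 0.1683]], [[-0.0335, 0.167], [-0.0335, 0.167], [-0.034, 0.1676]], [[-0.0388, 0.1674], [-0.0387, 0.1672], [-0.0388, 0.1674]]]
```

Emit:
play_rows([
  [-0.005, -0.007, 0, 0],
  [-0.005, -0.007, 0, 0],
  [0, 0, 0, 0],
  [0, 0, 0, 0],
])

```text
t: 12.75
eef_pos: [0.5311, 0.2393, 0.2803]
tool_rot: [0.0, 0.701, 0.713, -0.0]
contact_force: [-0.1, -0.0, -0.6]
gripper_width: 0.185
```

```bash
python3 - <<'E'
from h import *
go([.5319,.1723,.1055],.175)
o,Rm=state();p=Rm.T@(np.array([.5332,.1258,.1055])-o['eef_pos']);print('stem in tool',p)
snap('scene','s10.png');snap('top','t10.png');snap('wrist','w10.png')
a=load('s10.png')['frame'][180:270,160:280];cv2.imwrite('pics/s10z.png',cv2.resize(a,None,fx=6,fy=6,interpolation=2))
E
```

```text
t 12.75 tcp [0.5311 0.2393 0.2803] tx [-1.650e-02  9.999e-01 -2.000e-04] ty [9.999e-01 1.650e-02 1.000e-04] tz [ 1.e-04 -2.e-04 -1.e+00] F [-0.05 -0.04 -0.62] w 0.185
tip now [0.5312 0.2393 0.1053] shift [-0.067  -0.0004 -0.0002]
t 12.75 tcp [0.5311 0.2393 0.2803] tx [-1.650e-02  9.999e-01 -2.000e-04] ty [9.999e-01 1.650e-02 1.000e-04] tz [ 1.e-04 -2.e-04 -1.e+00] F [-0.05 -0.04 -0.62] w 0.185
stem in tool [-1.13484747e-01  1.70358007e-04  1.74812498e-01]
```

View pics/s10z.png

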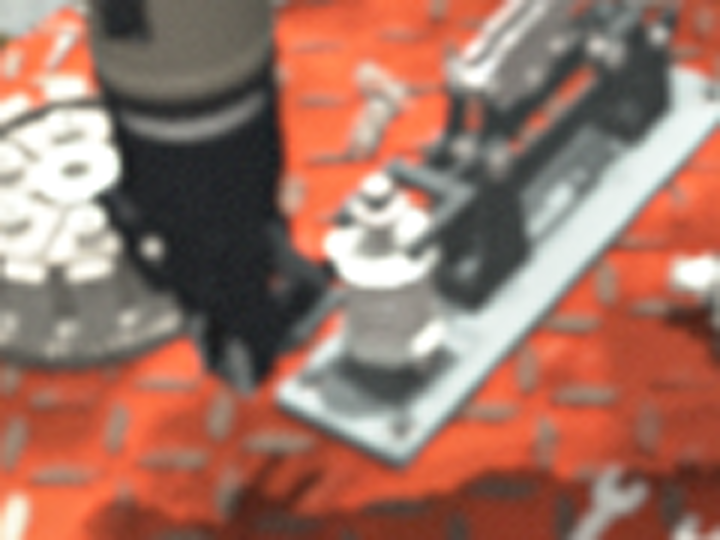

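View pics/w10.png

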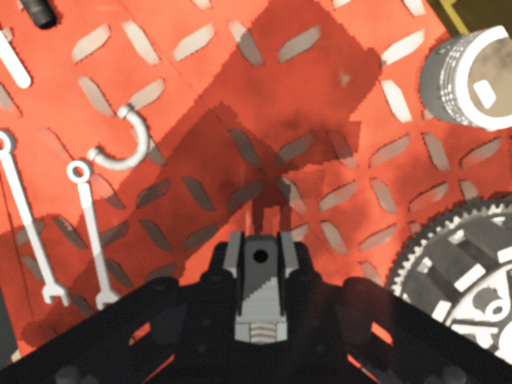

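Emit:
play_rows([
  [-0.008, -0.0004, 0, 0],
  [-0.008, 0, 0, 0],
  [-0.008, 0, 0, 0],
  [-0.006, 0, 0, 0],
  [-0.005, 0, 0, 0],
  [0, 0, 0, 0],
])

```text
t: 13.5
eef_pos: [0.5318, 0.2032, 0.2801]
tool_rot: [0.0, 0.702, 0.712, -0.0]
contact_force: [0.1, 0.5, -1.1]
gripper_width: 0.185
```

```bash
python3 - <<'E'
from h import *
go([.5319,.1723,.1055],.175)
snap('scene','s11.png');snap('wrist','w11.png')
a=load('s11.png')['frame'][180:270,160:280];cv2.imwrite('pics/s11z.png',cv2.resize(a,None,fx=6,fy=6,interpolation=2))
a=load('w11.png')['frame'][225:350,200:325];cv2.imwrite('pics/w11z.png',cv2.resize(a,None,fx=4.8,fy=4.8,interpolation=2))
E
```

```text
t 13.5 tcp [0.5318 0.2032 0.2801] tx [-1.480e-02  9.999e-01 -6.000e-04] ty [ 0.9999  0.0148 -0.    ] tz [-0.e+00 -6.e-04 -1.e+00] F [ 0.13  0.49 -1.14] w 0.185
tip now [0.5318 0.2031 0.1051] shift [-0.0308 -0.0003 -0.0004]
```

View pics/s11z.png

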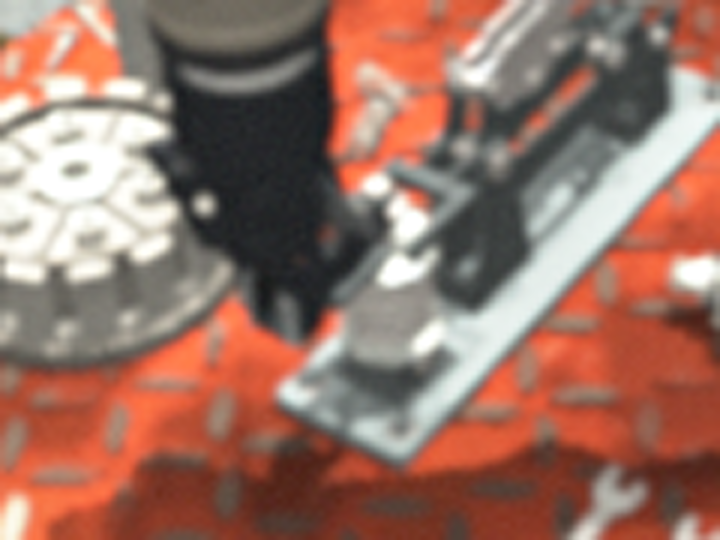

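View pics/w11z.png

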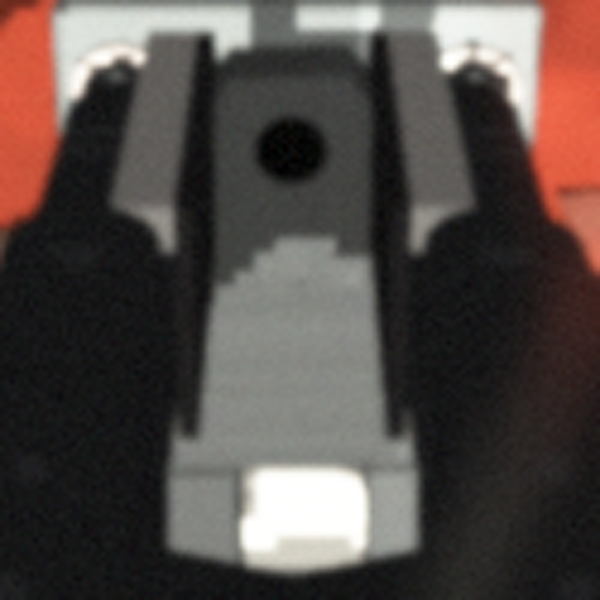

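The keeper's slot now lies over the white cap. It is centred between the base plate bolts (x = 108 and 477 in the crop) and nothing is touching. I'll continue the insertion.

Emit:
play_rows([
  [-0.004, 0, 0, 0],
  [-0.004, 0, 0, 0],
  [-0.004, 0, 0, 0],
  [-0.004, 0, 0, 0],
  [-0.003, 0, 0, 0],
  [0, 0, 0, 0],
])

```text
t: 14.2
eef_pos: [0.532, 0.1847, 0.2801]
tool_rot: [0.0, 0.702, 0.713, -0.0]
contact_force: [-0.9, -0.4, -0.8]
gripper_width: 0.182
```

```bash
python3 - <<'E'
from h import *
go([.5319,.1723,.1055],.175)
snap('wrist','w12.png')
a=load('w12.png')['frame'][225:350,200:325];cv2.imwrite('pics/w12z.png',cv2.resize(a,None,fx=4.8,fy=4.8,interpolation=2))
E
```

```text
t 14.2 tcp [0.532  0.1847 0.2801] tx [-1.540e-02  9.999e-01 -4.000e-04] ty [ 9.999e-01  1.540e-02 -1.000e-04] tz [-1.e-04 -4.e-04 -1.e+00] F [-0.88 -0.36 -0.76] w 0.182
tip now [0.532  0.1846 0.1051] shift [-0.0123 -0.0003 -0.0004]
```

View pics/w12z.png

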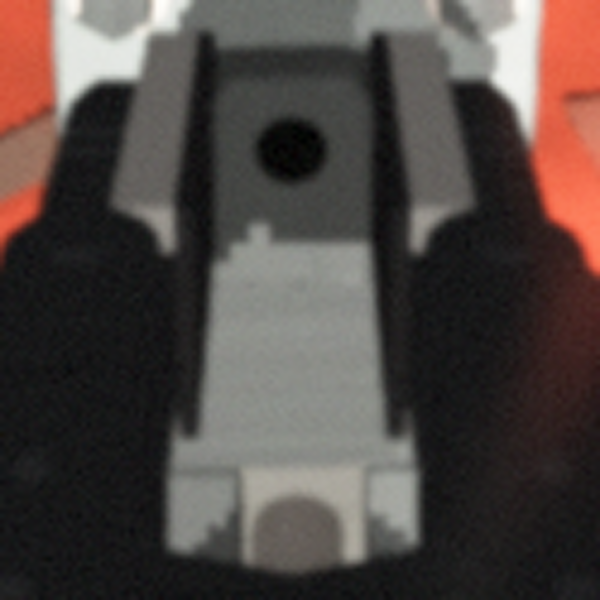

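Emit:
play_rows([
  [-0.003, 0, 0, 0],
  [-0.003, 0, 0, 0],
  [-0.003, 0, 0, 0],
  [-0.002, 0, 0, 0],
  [0, 0, 0, 0],
])

```text
t: 14.75
eef_pos: [0.5321, 0.1739, 0.2802]
tool_rot: [0.0, 0.702, 0.713, -0.0]
contact_force: [-0.6, -0.3, -0.7]
gripper_width: 0.184
```

```bash
python3 - <<'E'
from h import *
go([.5319,.1723,.1055],.175)
snap('wrist','w13.png');snap('scene','s13.png')
a=load('w13.png')['frame'][225:350,200:325];cv2.imwrite('pics/w13z.png',cv2.resize(a,None,fx=4.8,fy=4.8,interpolation=2))
a=load('s13.png')['frame'][180:270,160:280];cv2.imwrite('pics/s13z.png',cv2.resize(a,None,fx=6,fy=6,interpolation=2))
E
```

```text
t 14.75 tcp [0.5321 0.1739 0.2802] tx [-1.560e-02  9.999e-01 -3.000e-04] ty [ 0.9999  0.0156 -0.    ] tz [-0.e+00 -3.e-04 -1.e+00] F [-0.63 -0.32 -0.7 ] w 0.184
tip now [0.5321 0.1738 0.1052] shift [-0.0015 -0.0003 -0.0003]
```

View pics/w13z.png

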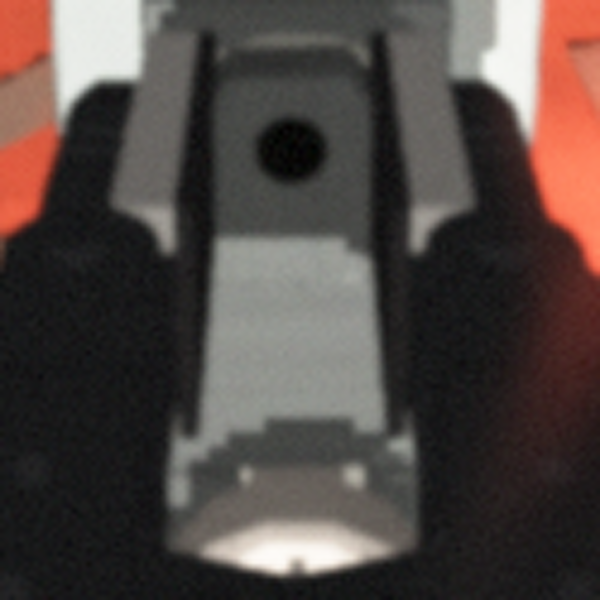

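View pics/s13z.png

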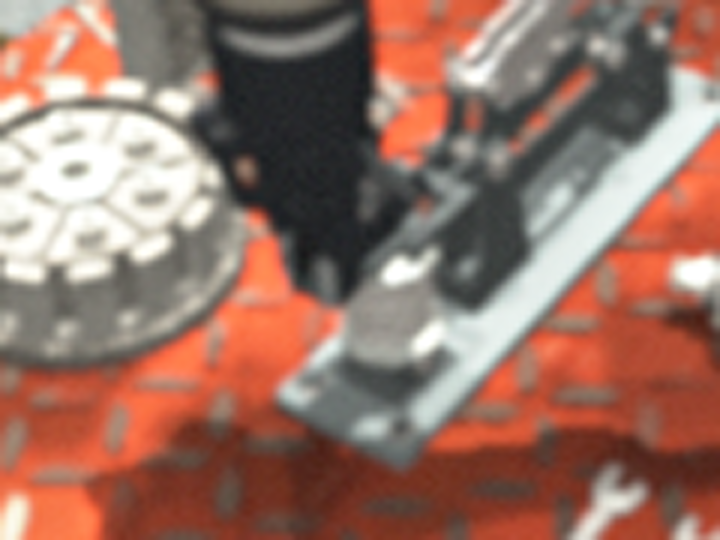

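Emit:
play_rows([
  [-0.001, 0, 0, 0],
  [-0.001, 0, 0, 0],
  [0, 0, 0, 0],
])

```text
t: 15.15
eef_pos: [0.5321, 0.1722, 0.2802]
tool_rot: [0.0, 0.701, 0.713, -0.0]
contact_force: [0.5, 0.2, -1.1]
gripper_width: 0.183
```

Emit:
play_rows([
  [-0.001, 0, 0, 0],
  [-0.001, 0, 0, 0],
  [0, 0, 0, 0],
])

```text
t: 15.45
eef_pos: [0.5321, 0.1703, 0.2802]
tool_rot: [-0.0, 0.701, 0.713, 0.0]
contact_force: [0.1, -0.2, -0.2]
gripper_width: 0.184
```

Emit:
play_rows([
  [-0.001, 0, 0, 0],
  [0, 0, 0, 0],
])

```text
t: 15.65
eef_pos: [0.5321, 0.1699, 0.2803]
tool_rot: [-0.0, 0.701, 0.713, 0.001]
contact_force: [-0.1, 2.7, -0.4]
gripper_width: 0.184
```

Emit:
play_rows([
  [-0.001, 0, 0, 0],
  [0, 0, 0, 0],
])

```text
t: 15.85
eef_pos: [0.532, 0.1696, 0.2805]
tool_rot: [-0.001, 0.701, 0.713, 0.001]
contact_force: [0.1, 5.8, -1.0]
gripper_width: 0.185
```

Emit:
play_rows([
  [-0.001, 0, 0, 0],
  [0, 0, 0, 0],
])

```text
t: 16.05
eef_pos: [0.532, 0.1693, 0.2806]
tool_rot: [-0.001, 0.701, 0.713, 0.002]
contact_force: [-0.4, 7.3, -0.4]
gripper_width: 0.182
```

Emit:
play_rows([
  [0.004, 0, 0, 0],
  [0, 0, 0.002, 0],
  [0, 0, 0.001, 0],
  [0, 0, 0, 0],
])

```text
t: 16.45
eef_pos: [0.5321, 0.1706, 0.2768]
tool_rot: [0.0, 0.702, 0.713, -0.001]
contact_force: [-0.2, 0.4, -1.0]
gripper_width: 0.184
```

Emit:
play_rows([
  [0, 0, 0.001, 0],
  [0, 0, 0, 0],
])

```text
t: 16.65
eef_pos: [0.5321, 0.171, 0.276]
tool_rot: [0.0, 0.701, 0.713, -0.0]
contact_force: [-0.2, 0.5, -0.4]
gripper_width: 0.183
```

Emit:
play_rows([
  [0, 0, 0.001, 0],
  [0, 0, 0, 0],
])

```text
t: 16.85
eef_pos: [0.5321, 0.1712, 0.2751]
tool_rot: [0.0, 0.701, 0.713, -0.0]
contact_force: [-0.3, 0.1, -0.5]
gripper_width: 0.185
```

Emit:
play_rows([
  [0, 0, 0.001, 0],
  [0, 0, 0, 0],
])

```text
t: 17.05
eef_pos: [0.5322, 0.1714, 0.2745]
tool_rot: [0.0, 0.701, 0.713, 0.0]
contact_force: [-1.1, -0.1, 3.2]
gripper_width: 0.181
```

Emit:
play_rows([
  [0, 0, 0.001, 0],
  [0, 0, 0, 0],
])

```text
t: 17.25
eef_pos: [0.5322, 0.1714, 0.2738]
tool_rot: [0.0, 0.701, 0.713, 0.0]
contact_force: [-2.7, -2.1, 6.7]
gripper_width: 0.182
```

Emit:
play_rows([
  [0, 0, -0.0015, 0],
  [0, 0, 0, 0],
])

```text
t: 17.45
eef_pos: [0.5322, 0.1714, 0.2748]
tool_rot: [0.0, 0.701, 0.713, 0.0]
contact_force: [0.3, 0.5, 1.1]
gripper_width: 0.182
```

Emit:
play_rows([
  [0, 0, 0, 0],
  [0, 0, 0, 0],
  [0, 0, 0, 0],
  [0, 0, 0, 0],
  [0, 0, 0, 0],
], claw=0.045)

```text
t: 17.95
eef_pos: [0.5321, 0.1713, 0.2746]
tool_rot: [-0.0, 0.701, 0.713, -0.0]
contact_force: [-0.7, 0.2, -0.5]
gripper_width: 0.533
```

```bash
python3 - <<'E'
from h import *
state()
snap('wrist','w14.png');snap('scene','s14.png')
a=load('w14.png')['frame'][215:350,180:345];cv2.imwrite('pics/w14z.png',cv2.resize(a,None,fx=4.4,fy=4.4,interpolation=2))
E
```

```text
t 17.95 tcp [0.5321 0.1713 0.2746] tx [-0.0163  0.9999 -0.    ] ty [ 9.999e-01  1.630e-02 -1.000e-04] tz [-1.e-04 -0.e+00 -1.e+00] F [-0.67  0.24 -0.5 ] w 0.533
```

View pics/w14z.png

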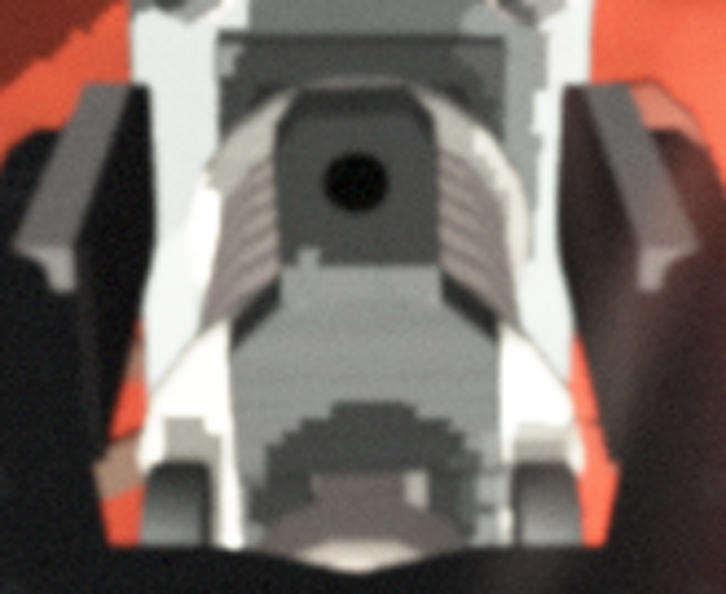

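The keeper lies flat round the rod with its tail centred at about (355,180) in the crop, and the fingers are clear of it. Now I'll retreat and measure the release tab from the earlier locked picture.

Emit:
play_rows([
  [0, 0, -0.01, 0],
  [0, 0, -0.03, 0],
  [0, 0, -0.045, 0],
  [0, 0, -0.045, 0],
  [0, 0, -0.045, 0],
  [0, 0, -0.02, 0],
  [0, 0, 0, 0],
  [0, 0, 0, 0],
])

```text
t: 18.85
eef_pos: [0.5318, 0.1713, 0.4701]
tool_rot: [0.0, 0.701, 0.713, 0.0]
contact_force: [0.2, 0.2, -1.6]
gripper_width: 0.524
```

```bash
python3 - <<'E'
from h import *
s=load('w4.png');W=world(s)
Q=(W-C0)@np.c_[CX,CY,[0,0,1]]
for v in range(60,205,5):
    print(v,[Q[v,u].round(3).tolist() for u in (250,262,274)])
state();snap('wrist','w15.png');snap('scene','s15.png')
a=load('s15.png')['frame'][120:270,160:320];cv2.imwrite('pics/s15z.png',cv2.resize(a,None,fx=4.5,fy=4,interpolation=2))
E
```

```text
60 [[0.16, -0.013, 0.069], [0.17, -0.0, 0.17], [0.163, 0.012, 0.093]]
65 [[0.166, -0.013, 0.071], [0.175, -0.0, 0.176], [0.167, 0.012, 0.093]]
70 [[0.171, -0.013, 0.07], [0.179, -0.0, 0.181], [0.172, 0.012, 0.093]]
75 [[0.176, -0.013, 0.072], [0.183, -0.0, 0.185], [0.178, 0.012, 0.104]]
80 [[0.182, -0.013, 0.073], [0.187, -0.0, 0.191], [0.183, 0.012, 0.106]]
85 [[0.188, -0.012, 0.103], [0.19, -0.0, 0.195], [0.188, 0.012, 0.108]]
90 [[0.193, -0.012, 0.103], [0.194, -0.0, 0.197], [0.193, 0.012, 0.108]]
95 [[0.197, -0.009, 0.196], [0.197, -0.0, 0.197], [0.197, 0.009, 0.197]]
100 [[0.201, -0.009, 0.199], [0.201, -0.0, 0.198], [0.201, 0.009, 0.198]]
105 [[0.205, -0.009, 0.199], [0.205, -0.0, 0.2], [0.205, 0.009, 0.199]]
110 [[0.208, -0.009, 0.2], [0.208, -0.0, 0.199], [0.208, 0.009, 0.2]]
115 [[0.212, -0.009, 0.203], [0.212, -0.0, 0.202], [0.212, 0.009, 0.202]]
120 [[0.215, -0.009, 0.203], [0.215, -0.0, 0.204], [0.215, 0.009, 0.202]]
125 [[0.219, -0.009, 0.202], [0.219, -0.0, 0.203], [0.219, 0.009, 0.204]]
130 [[0.222, -0.009, 0.206], [0.222, -0.0, 0.205], [0.222, 0.009, 0.203]]
135 [[0.2
[... 471 characters left out ...]
, [0.257, 0.011, 0.165]]
170 [[0.261, -0.011, 0.167], [0.262, 0.0, 0.166], [0.261, 0.011, 0.167]]
175 [[0.266, -0.011, 0.166], [0.266, 0.0, 0.165], [0.267, 0.011, 0.164]]
180 [[0.271, -0.011, 0.166], [0.271, 0.0, 0.166], [0.271, 0.011, 0.166]]
185 [[0.276, -0.011, 0.165], [0.275, 0.0, 0.166], [0.276, 0.011, 0.163]]
190 [[0.281, -0.011, 0.164], [0.28, 0.0, 0.165], [0.281, 0.011, 0.163]]
195 [[0.285, -0.011, 0.164], [0.285, 0.0, 0.166], [0.286, 0.011, 0.162]]
200 [[0.346, -0.017, -0.0], [0.29, 0.0, 0.164], [0.346, 0.018, -0.001]]
t 18.85 tcp [0.5318 0.1713 0.4701] tx [-1.620e-02  9.999e-01 -2.000e-04] ty [9.999e-01 1.620e-02 8.000e-04] tz [ 8.e-04 -2.e-04 -1.e+00] F [ 0.16  0.21 -1.61] w 0.524
```

View pics/w15.png

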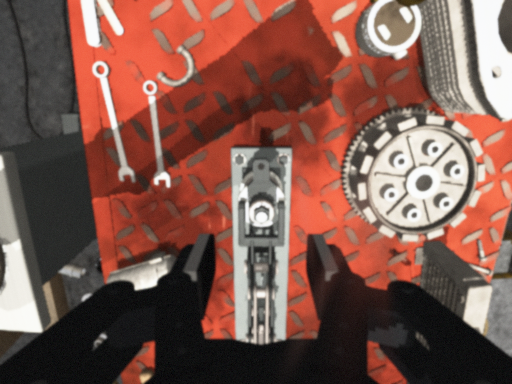

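View pics/s15z.png

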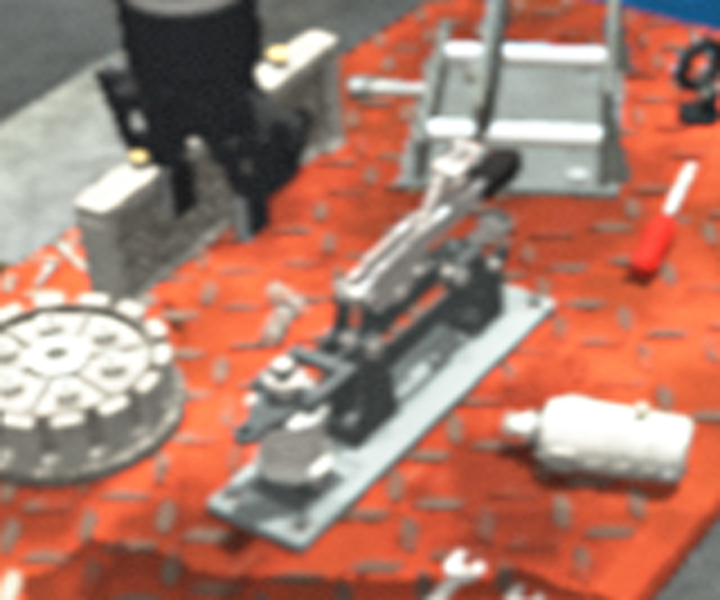

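The keeper is seated: its tail protrudes on the −x side at about (263,170) in the wrist picture, and the handle is still down. Next is the release tab.

```bash
python3 - <<'E'
from h import *
s=load('w15.png');print('tail end',comp(onz(s,[[263,161.5]],.1085)[0]),'hole ~-47',comp(onz(s,[[263,170]],.1085)[0]), 'collar',comp(onz(s,[[262,212.5]],.136)[0]))
go(C0+CX*.212+[0,0,.26])
E
```

```text
tail end [-0.05183118  0.00228694  0.1085    ] hole ~-47 [-0.04257698  0.00231826  0.1085    ] collar [-0.00457605  0.00121826  0.136     ]
t 18.95 tcp [0.5317 0.171  0.4685] tx [-1.630e-02  9.999e-01 -8.000e-04] ty [ 0.9999  0.0163 -0.0021] tz [-2.1e-03 -9.0e-04 -1.0e+00] F [-0.39  0.51  0.45] w 0.525
tip now [0.5314 0.1709 0.2955] shift [-0.2582  0.0006  0.0357]
```

Emit:
play_rows([
  [-0.02, 0, 0, 0],
  [-0.04, 0, 0, 0],
  [-0.045, 0, 0, 0],
  [-0.045, 0, 0, 0],
  [-0.045, 0, 0, 0],
  [-0.035, 0, 0, 0],
  [-0.02, 0, 0, 0],
  [-0.005, 0, 0, 0],
  [0, 0, 0.015, 0],
  [0, 0, 0.02, 0],
  [0, 0, 0, 0],
  [0, 0, 0, 0],
], claw=0)

```text
t: 20.15
eef_pos: [0.5362, -0.0825, 0.4344]
tool_rot: [-0.001, 0.701, 0.713, -0.0]
contact_force: [0.2, -0.2, 0.0]
gripper_width: -0.001
```

```bash
python3 - <<'E'
from h import *
go(C0+CX*.212+[0,0,.208])
snap('wrist','w16.png')
E
```

```text
t 20.15 tcp [ 0.5362 -0.0825  0.4344] tx [-1.810e-02  9.998e-01  9.000e-04] ty [ 0.9998  0.0181 -0.0014] tz [-1.5e-03  8.0e-04 -1.0e+00] F [ 0.21 -0.2   0.01] w -0.001
tip now [ 0.536  -0.0824  0.2614] shift [-0.0051  0.0001  0.0534]
```

View pics/w16.png

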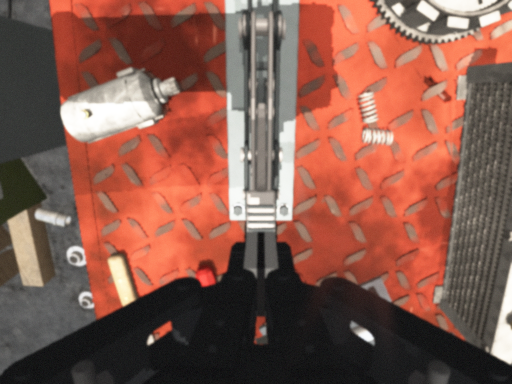

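```bash
python3 - <<'E'
from h import *
s=load('w15.png')
cv2.imwrite('pics/w15z.png',cv2.resize(s['frame'][145:255,215:310],None,fx=6,fy=5.4,interpolation=2))
E
```

```text
(no output)
```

View pics/w15z.png

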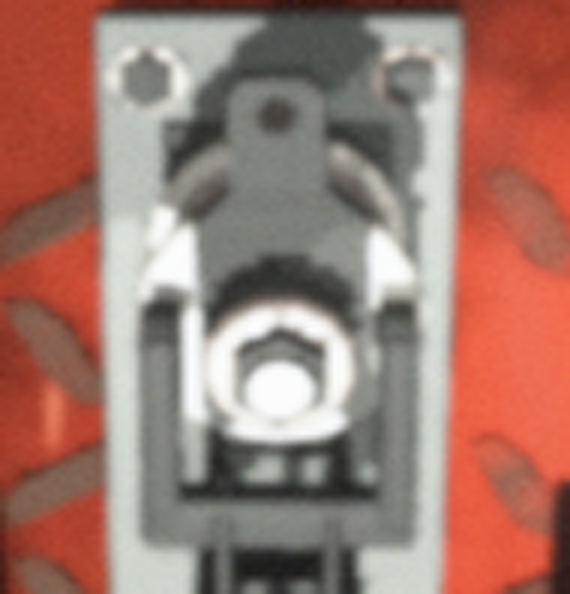

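```bash
python3 - <<'E'
from h import *
s=load('w15.png')
f=lambda x,y,z:comp(onz(s,[[x/6+215-.45,y/5.4+145-.45]],z)[0]).round(4)
print('tail end',f(277,75,.109),'collar disc',f(281,367,.129),'hex',f(280,388,.136),'body edges',f(192,300,.109),f(370,300,.109),'tail',f(228,110,.109),f(326,110,.109),'plate end',f(280,10,.012))
E
```

```text
tail end [-5.52e-02 -1.00e-04  1.09e-01] collar disc [-0.0019  0.0006  0.129 ] hex [-0.0003  0.0004  0.136 ] body edges [-0.0088 -0.0156  0.109 ] [-0.0088  0.017   0.109 ] tail [-0.0482 -0.0088  0.109 ] [-0.0482  0.0085  0.109 ] plate end [-0.0526  0.0006  0.012 ]
```

The keeper is well centred: its tail end measures −55 mm from the axis (−54 expected) and it is in line. Now the release press.

Emit:
play_rows([
  [-0.005, 0, 0.02, 0],
  [0, 0, 0.02, 0],
  [0, 0, 0.013, 0],
  [0, 0, 0, 0],
])

```text
t: 20.6
eef_pos: [0.536, -0.0883, 0.3806]
tool_rot: [-0.001, 0.701, 0.713, -0.001]
contact_force: [0.4, -0.4, 0.3]
gripper_width: -0.0
```

Emit:
play_rows([
  [-0.001, 0, 0.003, 0],
  [-0.003, 0, 0.003, 0],
  [-0.003, 0, 0.003, 0],
  [-0.003, 0, 0.003, 0],
  [0, 0, 0, 0],
])

```text
t: 21.1
eef_pos: [0.5366, -0.0996, 0.3696]
tool_rot: [0.0, 0.702, 0.712, -0.0]
contact_force: [-0.2, -1.3, 1.1]
gripper_width: -0.002
```

```bash
python3 - <<'E'
from h import *
o,Rm=state();print(comp(o['eef_pos']+Rm[:,2]*.173))
snap('wrist','w17.png');snap('scene','s17.png')
a=load('s17.png')['frame'][100:270,160:320];cv2.imwrite('pics/s17z.png',cv2.resize(a,None,fx=4,fy=3.5,interpolation=2))
E
```

```text
t 21.1 tcp [ 0.5366 -0.0996  0.3696] tx [-1.510e-02  9.999e-01 -5.000e-04] ty [9.999e-01 1.510e-02 3.000e-04] tz [ 3.e-04 -5.e-04 -1.e+00] F [-0.15 -1.25  1.09] w -0.002
[0.22429903 0.00029402 0.19661699]
```

View pics/w17.png

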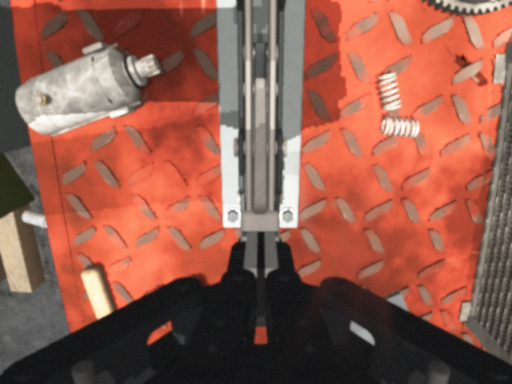

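Emit:
play_rows([
  [-0.003, 0, 0.003, 0],
  [-0.002, 0, 0.003, 0],
  [-0.002, 0, 0.003, 0],
  [0, 0, 0, 0],
])

```text
t: 21.6
eef_pos: [0.5364, -0.1062, 0.3601]
tool_rot: [-0.0, 0.702, 0.713, -0.0]
contact_force: [-1.0, -1.3, 1.1]
gripper_width: -0.002
```

Emit:
play_rows([
  [-0.001, 0, 0.003, 0],
  [-0.001, 0, 0.002, 0],
  [0, 0, 0, 0],
])

```text
t: 21.9
eef_pos: [0.5368, -0.107, 0.3564]
tool_rot: [-0.0, 0.701, 0.713, 0.0]
contact_force: [-3.7, -0.2, 10.5]
gripper_width: 0.001
```

```bash
python3 - <<'E'
from h import *
o,Rm=state();print(comp(o['eef_pos']+Rm[:,2]*.173))
snap('wrist','w18.png');snap('scene','s18.png')
a=load('s18.png')['frame'][100:270,160:320];cv2.imwrite('pics/s18z.png',cv2.resize(a,None,fx=4,fy=3.5,interpolation=2))
E
```

```text
t 21.9 tcp [ 0.5368 -0.107   0.3564] tx [-1.670e-02  9.999e-01  4.000e-04] ty [9.999e-01 1.670e-02 2.000e-04] tz [ 1.e-04  4.e-04 -1.e+00] F [-3.73 -0.2  10.49] w 0.001
[0.23156321 0.00036646 0.18341221]
```

View pics/w18.png

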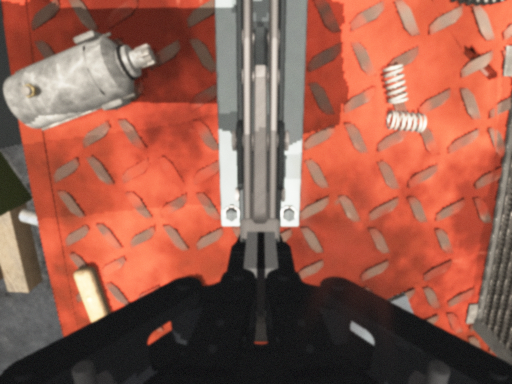

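View pics/s18z.png

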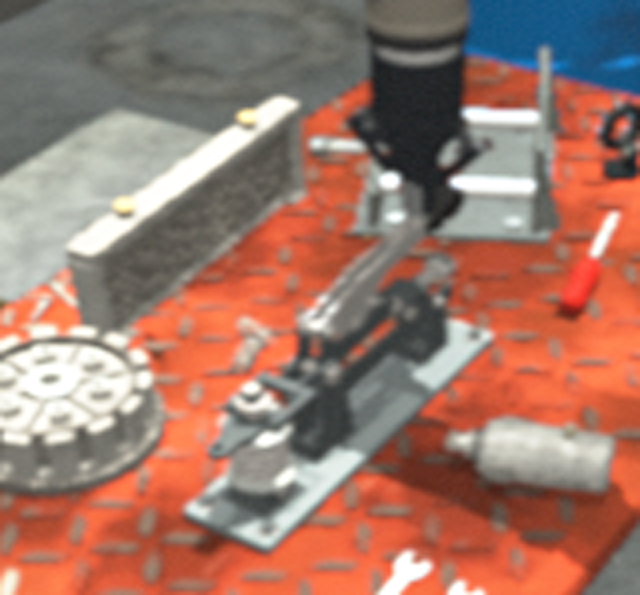

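Emit:
play_rows([
  [0, 0, 0.002, 0],
  [0, 0, 0, 0],
  [0, 0, -0.006, 0],
  [0, 0, -0.01, 0],
  [0, 0, -0.015, 0],
  [0, 0, -0.02, 0],
  [0, 0, -0.02, 0],
  [0, 0, -0.02, 0],
  [0, 0, -0.03, 0],
  [0, 0, -0.03, 0],
  [0, 0, -0.02, 0],
  [0, 0, 0, 0],
  [0, 0, 0, 0],
])

```text
t: 23.3
eef_pos: [0.5364, -0.1076, 0.5251]
tool_rot: [0.0, 0.701, 0.713, 0.0]
contact_force: [-1.0, 0.5, -0.3]
gripper_width: 0.002
```

```bash
python3 - <<'E'
from h import *
o,Rm=state();print(comp(o['eef_pos']+Rm[:,2]*.173))
snap('wrist','w19.png');snap('scene','s19.png')
a=load('s19.png')['frame'][100:270,160:320];cv2.imwrite('pics/s19z.png',cv2.resize(a,None,fx=4,fy=3.5,interpolation=2))
E
```

```text
t 23.3 tcp [ 0.5364 -0.1076  0.5251] tx [-1.620e-02  9.999e-01 -5.000e-04] ty [9.999e-01 1.620e-02 6.000e-04] tz [ 6.e-04 -5.e-04 -1.e+00] F [-1.05  0.52 -0.26] w 0.002
[2.32341819e-01 7.55353807e-05 3.52119036e-01]
```

View pics/s19z.png

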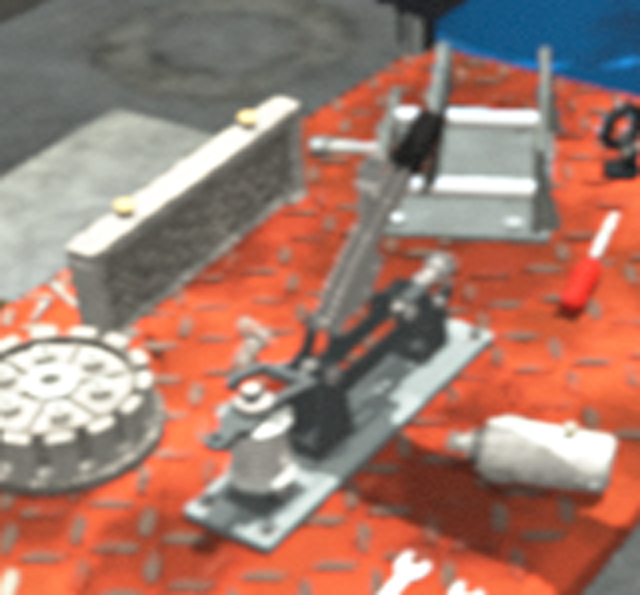

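View pics/w19.png

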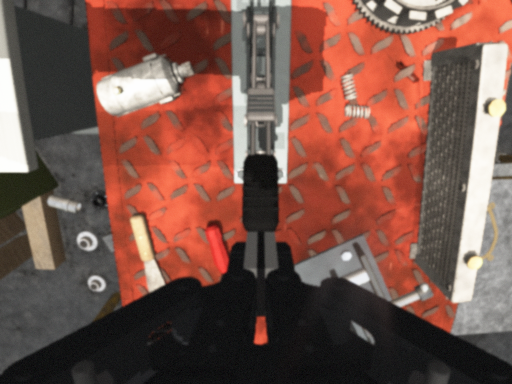

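The clamp has sprung open and the keeper is pinned under the collar. I'll take a last check from above.

Emit:
play_rows([
  [0, 0, -0.02, 0],
  [0.02, 0, 0, 0],
  [0.04, 0, 0, 0],
  [0.04, 0, 0, 0],
  [0.04, 0, 0, 0],
  [0.03, 0, 0, 0],
  [0, 0, 0, 0],
  [0, 0, 0, 0],
])

```text
t: 24.2
eef_pos: [0.5337, 0.0627, 0.5437]
tool_rot: [-0.001, 0.701, 0.713, -0.001]
contact_force: [-0.5, -0.3, -0.4]
gripper_width: -0.001
```

```bash
python3 - <<'E'
from h import *
s=load('w19.png');Q=(world(s)-C0)@np.c_[CX,CY,[0,0,1]]
print('grip',[Q[v,260].round(3).tolist() for v in (165,180,195,205)])
state()
s=snap('wrist','w20.png')
cv2.imwrite('pics/w20z.png',cv2.resize(s['frame'][20:180,200:320],None,fx=5,fy=3.7,interpolation=2))
Q=(world(s)-C0)@np.c_[CX,CY,[0,0,1]]
m=(abs(Q[...,1])<.006)&(Q[...,0]<-.035)&(Q[...,0]>-.053);print('tail z',np.percentile(Q[m][:,2],[10,50,90]))
m=(abs(Q[...,1])<.012)&(Q[...,0]<-.018)&(Q[...,0]>-.030);print('body z',np.percentile(Q[m][:,2],[10,50,90]))
E
```

```text
grip [[0.21, -0.001, 0.259], [0.22, -0.001, 0.265], [0.229, -0.001, 0.274], [0.236, -0.001, 0.277]]
t 24.2 tcp [0.5337 0.0627 0.5437] tx [-1.790e-02  9.998e-01 -3.000e-04] ty [ 0.9998  0.0179 -0.0018] tz [-1.8e-03 -4.0e-04 -1.0e+00] F [-0.49 -0.33 -0.45] w -0.001
tail z [0.11583497 0.11679439 0.11794087]
body z [0.11583837 0.11680972 0.11780916]
```

View pics/w20z.png

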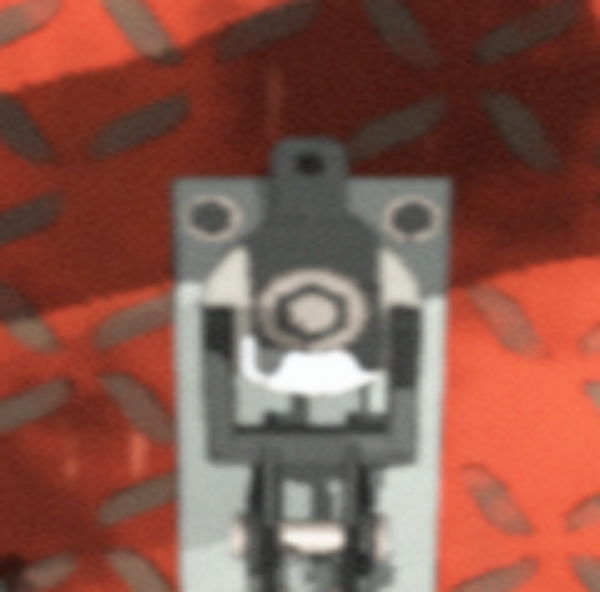

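The keeper's top is at about 117 mm (the collar underside is at 118), level, in line and centred. The grip is back at its open height and nothing touches the robot, so I'll hand in.

```bash
python3 - <<'E'
from h import *
print(bot.hand_in())
E
```

```text
the job is handed in; nothing more can be done
None
```

The keeper is fitted and the job is handed in, at about 24 s of the 72 s allowed; no verdict was reported. I pressed the handle down along its arc until it locked, slid the keeper in and let it go on the cap. Then I pressed the release tab to its stop and lifted off.

**Last checks:**
- **Lock:** the handle took 9.5 N against its stop and stayed down after the arm lifted away.
- **Keeper before release:** centred to about 1 mm and in line with the compressor.
- **Clamp:** it sprang open. The grip is back at its starting height, 274 mm at x = 229 mm.
- **Keeper after release:** level, with its top face at about 117 mm, just under the collar at 118 mm. It is in line by eye.
- **Robot and other things:** the arm stands clear with no contact force. I touched nothing else on the table, but did not measure the bystanders again at the end.

**Disagreements:**
- The first quick estimate of the keeper's seat was about 7 mm off. A closer reading of the same picture corrected it to about 1 mm.
- The fingers read 15.6 mm on the 18 mm tail, probably a scale error in the opening reading.

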